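# Load the indexing specimen changer in board order and set it to read

## Task

First turn the specimen changer's wheel, click by click, until the steel check standard is in the open slot, lift it out and set it flat in the middle of its pedestal. Then load the black specimens from the board (either face up): place 0, where the standard was, stays empty, and the specimen on ring 1, 2, 3 or 4 of the board (counted from the left) goes flat into the nest that comes into the slot 1, 2, 3 or 4 clockwise clicks after place 0; a ring without a specimen leaves its place empty. At last turn the wheel until place 1 with its specimen is clicked in under the reading head, and leave the bottles, beaker and stamp where they stand.

Things in the scene. Friction and masses are not known exactly. Their poses are not given: they have to be found in the camera images.
- changer: bench specimen changer, a low white and grey box 246 mm deep (x), 222 mm wide (y), fixed. Origin on its wheel's axis, at desk height; its +x points from the front (open slot, robot side) to the back (reading head). A flat hood covers the wheel, underside 65 mm, top 71 mm above the desk; nothing is higher than 98.5 mm (knob 96, box at the back, 100 to 138 mm behind the axis, 98)
- wheel: the wheel (knob, turntable, 8 nests in one); origin on its axis at desk height, its -x points to place 0. Turns about z without stops, either way; its yaw less the changer's is 0 with place 0 in the slot; k clicks of 45 deg clockwise (-0.785 rad each) bring place k to the slot. A sprung roller holds each click: 0.1 N m to leave one, none half-way, then it snaps on into the next alone
- knob_grip (a point): on the wheel's axis, mid-height of the knob's grip bar, 86 mm above the desk; its x axis lies along the bar. Bar 34 mm long, 13 mm thick, 20 mm high (76 to 96 mm above the desk) on a round skirt 34 mm across; a white line at one end of the bar points towards place 0. Pips on the hood 29 mm from the axis mark the 8 clicks, the two large ones the slot and the head
- slot_point (a point): fixed point: where a nest's centre stands in the slot, at turntable height (40 mm above the desk), 72 mm before the axis. The slot in the hood is 58 mm wide, from 20 mm before the axis to the front edge, open above and to the front (front edge below it 28 mm high). Only the nest in the slot can be loaded or unloaded; its neighbours are under the hood
- head_point (a point): fixed point: where a nest's centre stands under the reading head, at turntable height, 72 mm behind the axis. The head is a round grey housing on the hood, 42 mm across, 95 mm high
- place_0 (a point): place 0, the nest the standard starts in: centre of the nest's floor, on the turntable (40 mm above the desk), on a 72 mm radius. All eight nests are alike: round rings 35 mm inside, 43 mm outside, 6 mm high (rim 46 mm above the desk)
- standard: check standard: plain steel disc, the same on both faces (an engraved ring), 32 mm across, 20 mm high, 0.1 kg; origin at its centre, z along its axis. Starts in place 0 of the wheel, standing 14 mm out of the nest
- stand: pedestal for the standard, fixed: foot 64 mm across, 14 mm post; origin at the foot's centre on the desk
- stand_top (a point): centre of the pedestal's cork-covered top, a flat round 26 mm across, 56 mm above the desk, no rim
- board: light grey board 100 x 280 mm, 4 mm thick, fixed on the desk to the right of the changer, with four printed rings in a row 66 mm apart along its y axis (ring 1 at y = +99 mm, the left end seen from the robot, ring 4 at y = -99 mm) and 1 to 4 dots before them; origin at the centre of its underside
- place_1 (a point): place 1, centre of its nest's floor: 1 x 45 deg counter-clockwise (seen from above) from place 0 on the wheel
- specimen_1: specimen 1: black resin disc 32 mm across, 20 mm high, 0.045 kg, with a metal section running through it, both faces polished; origin at its centre, z along its axis. Starts on the first ring of the board from the left, and belongs in place 1
- place_2 (a point): place 2, centre of its nest's floor: 2 x 45 deg counter-clockwise (seen from above) from place 0 on the wheel
- specimen_2: specimen 2: black resin disc 32 mm across, 20 mm high, 0.045 kg, with a metal section running through it, both faces polished; origin at its centre, z along its axis. Starts on the second ring of the board from the left; belongs in place 2; may be absent (its ring is empty)
- place_3 (a point): place 3, centre of its nest's floor: 3 x 45 deg counter-clockwise (seen from above) from place 0 on the wheel
- specimen_3: specimen 3: black resin disc 32 mm across, 20 mm high, 0.045 kg, with a metal section running through it, both faces polished; origin at its centre, z along its axis. Starts on the third ring of the board from the left; belongs in place 3; may be absent (its ring is empty)
- place_4 (a point): place 4, centre of its nest's floor: 4 x 45 deg counter-clockwise (seen from above) from place 0 on the wheel
- specimen_4: specimen 4: black resin disc 32 mm across, 20 mm high, 0.045 kg, with a metal section running through it, both faces polished; origin at its centre, z along its axis. Starts on the fourth ring of the board from the left; belongs in place 4; may be absent (its ring is empty)
- dropper: bystander: white dropper bottle, 30 mm across, 91 mm high, in front of the board's right end
- beaker: bystander: small glass beaker, 62 mm across, 70 mm high, behind the stand
- stamp: bystander: rubber stamp, 26 x 54 x 62 mm, in front of the board's middle
- dropper_b: bystander: brown dropper bottle, 30 mm across, 91 mm high, in front of the stand

How it is judged:
By the outcome, as a careful person would: the job done as asked, in the order asked, and still so for the second after the job is handed in, with the robot touching nothing.
Of specimen_2, specimen_3, specimen_4 only 2 to 3 are there at a start; the rules pass over those that are not, and their reading is None.
At some moment in a run one of specimen_1, specimen_2, specimen_3, specimen_4 may be knocked a few centimetres aside while the robot is not near it.
Once in a run the grip may slacken for a moment while it holds something.
It also fails if it takes over 210 s, if anything falls off the work surface, if the arm or the gripper's body presses on something with over 40 N, if the wrist force passes 120 N, or if a joint passes its speed limit or range.

## Robot

A 6-joint arm with a two-finger parallel gripper is mounted at the origin on a cart in front of the work surface, level with it; the furniture and walls round the work are solid. World frame = base frame: x ahead of the robot, y to its left, z up, the work surface at z = 0. Lengths are in m, angles in rad, forces in N, time in s.
With the tool pointing down it reaches from about 0.25 to 0.8 m from the base axis. Payload 3.9 kg.
Tool frame: the origin (TCP) lies between the finger pads; the fingertips stand bot.tip_reach ahead of it and the grasp point (between the pads) lies 3 mm ahead of it (bot.tip_reach is the distance from the TCP to the fingertips, in m); z points along the fingers, y is the line along which they close (so a half turn about z gives the same grasp; the last joint's range is limited). The gripper opens to 85 mm and grips with 20 to 120 N. Pads are 22 mm wide; open, the fingers measure 114 mm over their backs; the gripper's body (76 mm by 85 mm) begins 54 mm behind the grasp point. The pads swing forward as they close: fully open they stand 13 mm farther back than shut.
Start: joints at [-1.297, 0.26, -0.138, 1.173, 0, 1.571], TCP at [0.142, -0.505, 0.231] pointing down, gripper open.
Joint ranges: [-2.78, 2.78], [-0.83, 1.72], [-1.28, 1.37], [-1.9, 2.12], [-1.57, 1.48], [-3.14, 3.14]. Speed limits (rad/s): [2.57, 2.57, 3.14, 3.14, 3.14, 3.14].

## Interface

Orientations are given as a 3x3 rotation matrix whose columns are the frame's x, y, z axes.
In Python, from rig import bot gives the robot as it stands.
- The arm moves only by the shell command python3 -m pendant 'ROWS' [FORCE]. ROWS is a JSON object of lists of equal length, an entry for each row: "travel": the shift along the tool's x, y, z in units of 40 mm (1.0 is 40 mm), a list of three; "rotation": the turn, a rotation vector about the tool's x, y, z in units of 6 degrees (1.0 is 6 degrees), a list of three; "claw": the gripper command: -1 is shut, 1 is fully open, values between are in proportion. In form: {"travel": [[dx, dy, dz], ...], "rotation": [[rx, ry, rz], ...], "claw": [claw, ...]}. A call has 1 to 8 rows; each row shifts and turns the commanded pose from where the row before left it, along the tool's axes as they then stand; what a row does not reach is not made up. A row lasts 1/12 s, in which the tool goes at most 41.7 mm and 7.16 degrees, less where a joint would pass 70% of its speed; a pose out of reach is approached as far as the arm can. A call is refused whole if a number of a shift passes 1 or a number of a turn 1, either way. A call with a gripper value outside its range is refused whole. The fingers move at their own pace and stop on an object; FORCE is the grip in N (left out, the last holds). Time passes only in rows, so rows that do not move let the fingers close. It gives the time, the measured TCP pose, the force, the opening and the grip force at its end, in the units of the state.
- bot.state(): the state, without advancing time (a new reading comes with each control period).
- bot.grab_frame(name): name is "scene" or "top"; returns a dict with "image" (480x640x3 uint8, blue, green, red), "depth" (480x640 float32, m along the optical axis (not along the pixel's ray), 0 where there is no reading), "mtx" (3x3 intrinsics, pixels), "R" (3x3) and "t" (3): a world point X has camera coordinates R X + t. Camera axes: x right, y down, z forward; pixel columns grow to the right and rows downward; lengths in m; the calibration is good to about 2 mm. A picture is of the moment at which its call begins.
- bot.sign_off(): hands the job in; it is judged then, once.
The state is a dict: "time_s": time; "joint_pos": joint angles; "joint_velocities": joint speeds; "effort": joint torques, N m; "tcp_pos": TCP position; "tool_rot": TCP orientation; "ft_force": force on the tool from outside, world axes, zero at the start; "wrist_torque": the same for the moment, N m; "gripper_width": finger opening in m; "finger_force": force on a finger pad.
Only numpy, scipy, OpenCV 4.12 (cv2) and the standard library are available. Lean on these libraries where they do the work, as an engineer would, in place of code of your own. Each camera call takes 0.05 s, during which the arm holds its last target. There are 200 camera calls.

## Working session

There is one attempt and no reset: what is moved stays moved. The work goes in short steps, Python scripts to look and compute and a shell command to move; the robot and the scene stay as the last step left them, time stands still between calls to the robot, and variables do not carry over. Pictures are saved under pics/ and viewed, at most 14 in all, crops included, and the job is handed in when it is done.

```bash
ls; mkdir -p pics; python3 - <<'E'
from rig import bot
import cv2,numpy as np
s=bot.state();print(s['tcp_pos'],s['tool_rot'],s['gripper_width'],bot.tip_reach)
for n in("scene","top"):
    f=bot.grab_frame(n);cv2.imwrite(f'pics/{n}0.png',f['image']);np.savez(f'{n}0.npz',**f);print(n,f['mtx'].tolist(),f['R'].round(3).tolist(),f['t'])
E
```

```text
pics
[ 0.14175578 -0.50478992  0.2300709 ] [[ 9.62760330e-01  2.70355771e-01 -5.50336560e-04]
 [ 2.70356330e-01 -9.62758522e-01  1.86638852e-03]
 [-2.52523043e-05 -1.94567180e-03 -9.99998107e-01]] 0.08518634077536266 0.022
scene [[607.3948681085719, 0.0, 327.4044414884536], [0.0, 607.3948681085719, 250.097177266329], [0.0, 0.0, 1.0]] [[0.853, -0.521, 0.001], [-0.394, -0.646, -0.654], [0.342, 0.558, -0.757]] [-0.48713664  0.26187643  1.40642283]
top [[439.2541499190452, 0.0, 320.1155699856657], [0.0, 439.2541499190452, 245.83350156552908], [0.0, 0.0, 1.0]] [[-0.014, -1.0, -0.009], [-0.994, 0.015, -0.104], [0.104, 0.007, -0.995]] [-0.02505293  0.56245557  1.18585517]
```

View pics/scene0.png

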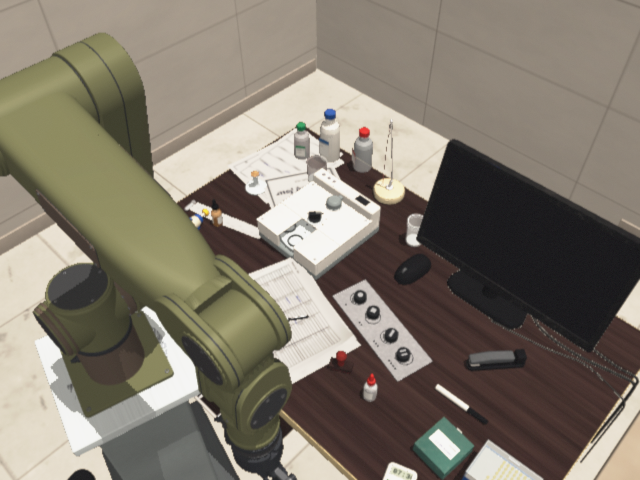

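View pics/top0.png

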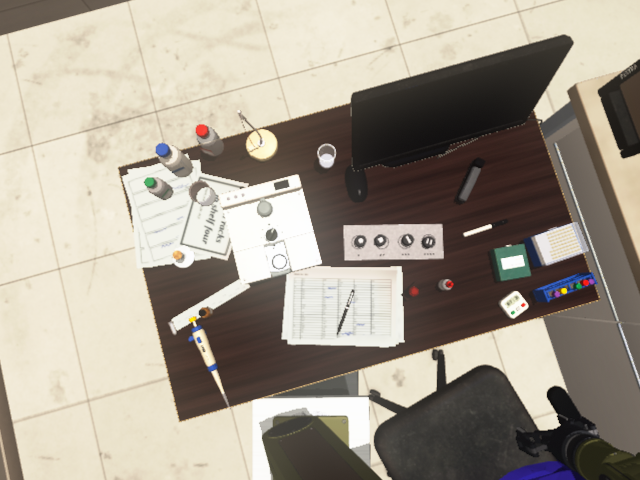

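The four discs sit on all four rings (top view: 361, 382, 406 and 428, row 241). The changer is at about (270,230) and the cork stand at about (180,257). I'll look closer at these.

```bash
cat >h.py <<'E'
import numpy as np,cv2
from rig import bot
def ray(f,u,v,z):
    d=f['R'].T@np.linalg.inv(f['mtx'])@np.array([u,v,1.]); c=-f['R'].T@f['t']
    return c+d*(z-c[2])/d[2]
def proj(f,X):
    p=f['mtx']@(f['R']@np.asarray(X,float)+f['t']); return p[:2]/p[2]
def crop(f,x0,y0,w,h,s,name): cv2.imwrite(f'pics/{name}.png',cv2.resize(f['image'][y0:y0+h,x0:x0+w],None,fx=s,fy=s,interpolation=cv2.INTER_CUBIC))
E
python3 - <<'E'
from h import *
f=np.load('top0.npz')
a=np.load('scene0.npz')
A=cv2.resize(f['image'][165:295,160:330],None,fx=4.6,fy=4.6,interpolation=cv2.INTER_CUBIC)
cv2.imwrite('pics/c1.png',A)
crop(a,180,140,210,140,3.8,'c2')
crop(f,330,215,130,85,6,'c3')
E
```

```text
(no output)
```

View pics/c1.png

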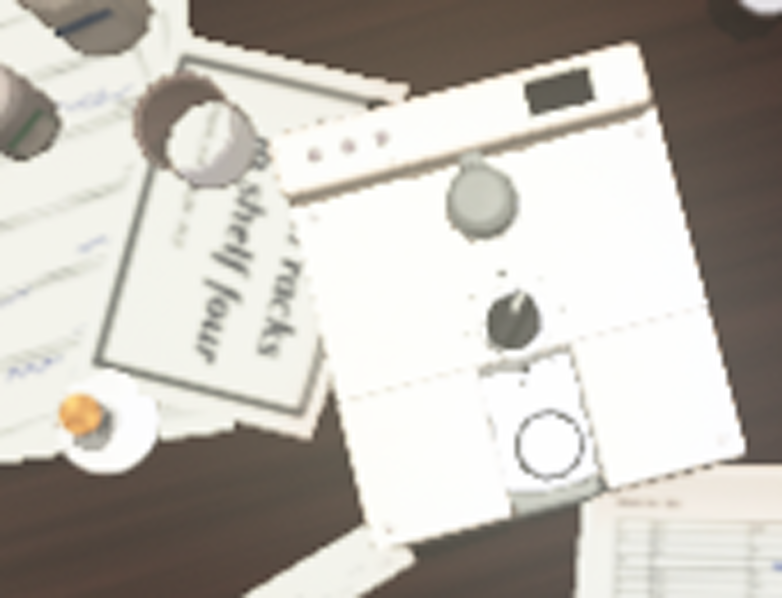

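View pics/c2.png

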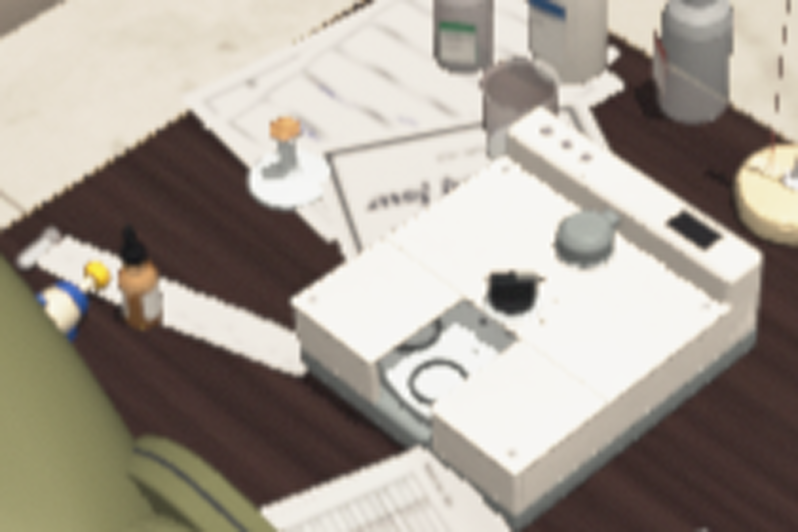

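View pics/c3.png

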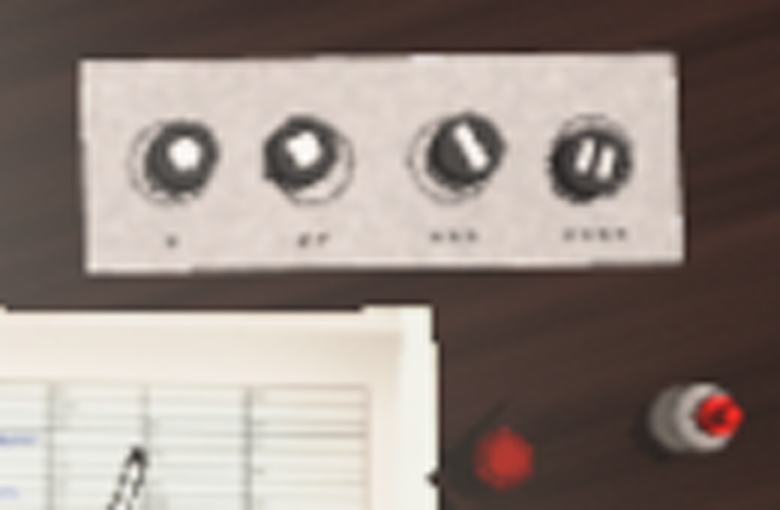

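The images show the following:
- **Wheel:** the knob's line at crop (520,298) points about 45° clockwise past the head, so place 0 needs 3 clockwise clicks to reach the slot. The nest now in the slot is empty, at crop (549,445).
- **Board:** all four specimens are present.

Next I'll measure positions.

```bash
cat >>h.py <<'E'
def blobs(f,mask,x0,y0,x1,y1,amin=5):
    m=np.zeros(mask.shape,np.uint8); m[y0:y1,x0:x1]=mask[y0:y1,x0:x1]*255
    n,l,s,c=cv2.connectedComponentsWithStats(m)
    return [(c[i],s[i][:5],l==i) for i in range(1,n) if s[i][4]>=amin]
def two(f,a,p,q):
    # midpoint of two rays
    M=[];b=[]
    for g,(u,v) in((f,p),(a,q)):
        d=g['R'].T@np.linalg.inv(g['mtx'])@np.array([u,v,1.]);d/=np.linalg.norm(d);P=np.eye(3)-np.outer(d,d)
        M.append(P);b.append(P@(-g['R'].T@g['t']))
    return np.linalg.lstsq(np.vstack(M),np.hstack(b),rcond=None)[0]
E
python3 - <<'E'
from h import *
f=dict(np.load('top0.npz'));a=dict(np.load('scene0.npz'))
gf=f['image'].max(2);ga=a['image'].max(2)
hf=cv2.cvtColor(f['image'],cv2.COLOR_BGR2HSV);ha=cv2.cvtColor(a['image'],cv2.COLOR_BGR2HSV)
def show(t,bs): 
    for c,s,_ in bs: print(t,c.round(2),s)
show('knobT',blobs(f,gf<120,262,225,282,246))
show('knobS',blobs(a,ga<90,303,207,328,226))
show('headT',blobs(f,gf<215,254,196,276,220,20))
cork=lambda h:(h[...,1]>100)&(h[...,0]<25)&(h[...,2]>100)
show('corkT',blobs(f,cork(hf),168,245,190,262))
show('corkS',blobs(a,cork(ha),245,165,265,180))
show('brdT',blobs(f,gf<115,346,228,442,253,30))
show('brdS',blobs(a,ga<115,340,285,425,370,30))
print(f['depth'][235:300:8,272])
# hood corners top view hand-read at z=.071, from crop
for n,(u,v),z in(('head',(482,203),.095),('knob',(513,318),.08),('nest',(549,445),.046),('BR',(745,450),.071),('BL',(370,545),.071),('TR',(655,110),.071),('TL',(295,205),.071),('slotL',(513,505),.071),('slotR',(605,478),.071)):
    print(n,ray(f,160+u/4.6,165+v/4.6,z).round(4))
print('nestS',ray(a,180+440/3.8,140+386/3.8,.046).round(4))
for n,(u,v),z in(('BR',(515,470),.071),('BL',(297,305),.071),('TR',(755,255),.071)): print(n,ray(a,180+u/3.8,140+v/3.8,z).round(4))
E
```

```text
knobT [270.73 235.02] [266 230  11  11  80]
knobS [314.05 216.66] [309 212  12  10  99]
headT [264.04 206.29] [254 196  22  22 273]
corkT [177.14 254.62] [173 251   9   8  56]
corkS [254.23 173.42] [251 171   7   6  31]
brdT [379.2  240.68] [374 235  12  12  81]
brdT [406.35 240.3 ] [401 234  13  13  84]
brdT [359.24 241.26] [354 236  12  12  74]
brdT [427.32 242.37] [422 237  13  12  94]
brdS [344.02 286.63] [340 285  13   6  43]
brdS [406.26 306.58] [ 371  285   54   66 1812]
brdS [359.21 297.56] [353 290  14  15 134]
brdS [359.86 351.92] [ 340  307   48   63 1063]
brdS [372.52 313.11] [365 306  15  14 133]
brdS [390.45 335.75] [384 328  14  16 147]
brdS [402.42 355.07] [395 347  16  16 157]
[1.1527559 1.2054019 1.1982331 1.192907  1.1952626 1.1924949 1.2379767
 1.232916  1.2287213]
head [0.6548 0.111  0.095 ]
knob [0.59   0.0951 0.08  ]
nest [0.5185 0.0781 0.046 ]
BR [ 0.5121 -0.0379  0.071 ]
BL [0.4605 0.179  0.071 ]
TR [0.7134 0.0122 0.071 ]
TL [0.66  0.224 0.071]
slotL [0.4823 0.0965 0.071 ]
slotR [0.4971 0.0433 0.071 ]
nestS [0.5202 0.0761 0.046 ]
BR [ 0.5158 -0.0334  0.071 ]
BL [0.4623 0.1738 0.071 ]
TR [0.7625 0.0482 0.071 ]
```

```bash
python3 - <<'E'
from h import *
f=dict(np.load('top0.npz'));a=dict(np.load('scene0.npz'))
print('knob',two(f,a,(270.73,235.02),(314.05,216.66)))
print('cork',two(f,a,(177.14,254.62),(254.23,173.42)),ray(f,177.14,254.62,.056),ray(a,254.23,173.42,.056))
for p,q in zip([(359.24,241.26),(379.2,240.68),(406.35,240.3),(427.32,242.37)],[(359.21,297.56),(372.52,313.11),(390.45,335.75),(402.42,355.07)]):
    print('sp',ray(f,*p,.014).round(4),ray(a,*q,.014).round(4),two(f,a,p,q).round(4))
E
```

```text
knob [0.58758064 0.09623744 0.08561542]
cork [0.54031817 0.35142745 0.06350376] [0.54117271 0.35384843 0.056     ] [0.54335111 0.35934221 0.056     ]
sp [ 0.5748 -0.143   0.014 ] [ 0.5762 -0.1432  0.014 ] [ 0.5754 -0.1433  0.0144]
sp [ 0.5756 -0.1989  0.014 ] [ 0.5781 -0.1994  0.014 ] [ 0.5766 -0.1994  0.0147]
sp [ 0.5755 -0.2749  0.014 ] [ 0.5777 -0.2754  0.014 ] [ 0.5765 -0.2753  0.0145]
sp [ 0.5688 -0.3332  0.014 ] [ 0.5708 -0.3329  0.014 ] [ 0.5694 -0.3333  0.0154]
```

```bash

python3 -m pendant '{"travel":[[0.617,-0.477,0],[0.617,-0.477,0],[0.617,-0.477,0],[0.617,-0.477,0],[0.617,-0.477,0],[0.617,-0.477,0],[0.617,-0.477,0],[0.617,-0.477,0]],"rotation":[[0,0,0],[0,0,0],[0,0,0],[0,0,0],[0,0,0],[0,0,0],[0,0,0],[0,0,0]],"claw":[0,0,0,0,0,0,0,0]}' 
python3 -m pendant '{"travel":[[0.617,-0.477,0],[0.617,-0.477,0],[0.617,-0.477,0],[0.617,-0.477,0],[0.617,-0.477,0],[0.617,-0.477,0],[0.617,-0.477,0],[0.617,-0.477,0]],"rotation":[[0,0,0],[0,0,0],[0,0,0],[0,0,0],[0,0,0],[0,0,0],[0,0,0],[0,0,0]],"claw":[0,0,0,0,0,0,0,0]}' >/dev/null
python3 -m pendant '{"travel":[[0.617,-0.477,0],[0.617,-0.477,0],[0.617,-0.477,0],[0.617,-0.477,0],[0.617,-0.477,0],[0.617,-0.477,0],[0.617,-0.477,0],[0.617,-0.477,0]],"rotation":[[0,0,0],[0,0,0],[0,0,0],[0,0,0],[0,0,0],[0,0,0],[0,0,0],[0,0,0]],"claw":[0,0,0,0,0,0,0,0]}'
```

```text
time_s: 0.77
tcp_pos: [0.2911, -0.3035, 0.2306]
tool_rot: [[0.963, 0.27, -0.0], [0.27, -0.963, 0.001], [-0.0, -0.001, -1.0]]
ft_force: [1.4, -0.4, 0.6]
gripper_width: 0.0426
finger_force: 0.0
time_s: 2.1
tcp_pos: [0.5887, 0.0969, 0.2303]
tool_rot: [[0.963, 0.271, -0.001], [0.271, -0.963, -0.0], [-0.001, -0.0, -1.0]]
ft_force: [0.9, -0.7, -0.5]
gripper_width: 0.0425
finger_force: 0.0
```

```bash
cat >>h.py <<'E'
def need(x,y,z,yaw=None):
    s=bot.state();R=np.array(s['tool_rot']);d=R.T@(np.array([x,y,z])-s['tcp_pos'])/.04
    cy=np.degrees(np.arctan2(R[1,0],R[0,0])); 
    print('t',s['time_s'],'tcp',np.round(s['tcp_pos'],4),'yaw',cy.round(1),'w',round(s['gripper_width'],4),'travel',d.round(3),'rz',None if yaw is None else round((cy-yaw)/6,2),'j6',round(s['joint_pos'][5],2),'ft',np.round(s['ft_force'],1))
E
R='' 
python3 -m pendant '{"travel":[[0,0,0.109],[0,0,0.109],[0,0,0.109],[0,0,0.109],[0,0,0.109],[0,0,0.109],[0,0,0.109],[0,0,0.109]],"rotation":[[0,0,-0.924],[0,0,-0.924],[0,0,-0.924],[0,0,-0.924],[0,0,-0.924],[0,0,-0.924],[0,0,-0.924],[0,0,-0.924]],"claw":[0,0,0,0,0,0,0,0]}' >/dev/null
python3 -m pendant '{"travel":[[0,0,0.109],[0,0,0.109],[0,0,0.109],[0,0,0.109],[0,0,0.109],[0,0,0.109],[0,0,0.109],[0,0,0.109]],"rotation":[[0,0,-0.924],[0,0,-0.924],[0,0,-0.924],[0,0,-0.924],[0,0,-0.924],[0,0,-0.924],[0,0,-0.924],[0,0,-0.924]],"claw":[0,0,0,0,0,0,0,0]}' >/dev/null
python3 -m pendant '{"travel":[[0,0,0.109],[0,0,0.109],[0,0,0.109],[0,0,0.109],[0,0,0.109],[0,0,0.109],[0,0,0.109],[0,0,0.109]],"rotation":[[0,0,-0.924],[0,0,-0.924],[0,0,-0.924],[0,0,-0.924],[0,0,-0.924],[0,0,-0.924],[0,0,-0.924],[0,0,-0.924]],"claw":[-0.2,-0.2,-0.2,-0.2,-0.2,-0.2,-0.2,-0.2]}' 
python3 -c "
from h import *
need(.588,.0958,.103,148.7)"
```

```text
time_s: 4.1
tcp_pos: [0.5879, 0.0955, 0.1255]
tool_rot: [[-0.857, 0.515, -0.001], [0.515, 0.857, -0.0], [0.001, -0.001, -1.0]]
ft_force: [-0.0, -1.3, 0.5]
gripper_width: 0.0342
finger_force: 0.0
t 4.1 tcp [0.5879 0.0955 0.1255] yaw 149.0 w 0.0342 travel [0.002 0.008 0.562] rz 0.05 j6 0.7 ft [-0.  -1.3  0.5]
```

```bash

python3 -m pendant '{"travel":[[0,0,0.187],[0,0,0.187],[0,0,0.188],[0,0,0],[0,0,0]],"rotation":[[0,0,0],[0,0,0],[0,0,0],[0,0,0],[0,0,0]],"claw":[-0.2,-0.2,-0.2,-0.2,-0.2]}'
python3 -m pendant '{"travel":[[0,0,0],[0,0,0],[0,0,0],[0,0,0],[0,0,0],[0,0,0],[0,0,0],[0,0,0]],"rotation":[[0,0,0],[0,0,0],[0,0,0],[0,0,0],[0,0,0],[0,0,0],[0,0,0],[0,0,0]],"claw":[-1,-1,-1,-1,-1,-1,-1,-1]}' 40
```

```text
time_s: 4.52
tcp_pos: [0.5877, 0.0955, 0.1029]
tool_rot: [[-0.854, 0.52, -0.002], [0.52, 0.854, -0.0], [0.001, -0.001, -1.0]]
ft_force: [-0.1, -0.6, -0.1]
gripper_width: 0.0338
finger_force: 0.0
time_s: 5.18
tcp_pos: [0.5884, 0.0956, 0.1039]
tool_rot: [[-0.855, 0.519, 0.0], [0.519, 0.855, 0.0], [-0.0, 0.0, -1.0]]
ft_force: [-0.2, 1.0, 0.5]
gripper_width: 0.0004
finger_force: 0.0
```

```bash
python3 -c "
from h import *
print(bot.tip_reach,bot.state()['gripper_width'])
f=bot.grab_frame('scene');crop(f,230,150,160,120,5,'k1')"
```

```text
0.022 0.00036166042398843673
```

View pics/k1.png

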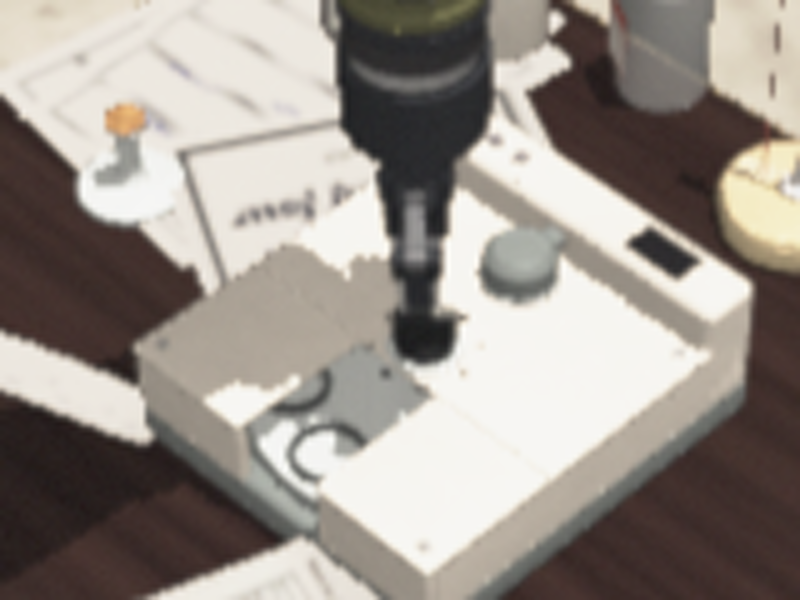

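The gripper's shut tips end at crop (415,305), just above or behind the knob at (425,330). I'll check the heights with depth.

```bash
python3 -c "
from h import *
f=bot.grab_frame('scene');d=f['depth']
for u in (311,313,315,318,321):
  for v in range(190,222,3):
    z=d[v,u];c=np.linalg.inv(f['mtx'])@np.array([u,v,1.])*z;X=f['R'].T@(c-f['t']);print(u,v,X.round(3),f['image'][v,u])
"
```

```text
311 190 [0.564 0.065 0.218] [91 91 91]
311 193 [0.563 0.065 0.209] [123 125 125]
311 196 [0.559 0.058 0.207] [124 124 126]
311 199 [0.556 0.052 0.204] [125 125 128]
311 202 [0.553 0.048 0.198] [ 99  99 100]
311 205 [0.558 0.057 0.177] [43 42 41]
311 208 [0.576 0.089 0.13 ] [59 58 58]
311 211 [0.577 0.092 0.116] [70 72 72]
311 214 [0.581 0.098 0.098] [34 34 33]
311 217 [0.58  0.097 0.088] [29 30 29]
311 220 [0.579 0.096 0.078] [35 35 34]
313 190 [0.57  0.066 0.215] [104 103 105]
313 193 [0.567 0.061 0.21 ] [145 144 147]
313 196 [0.563 0.054 0.209] [148 149 150]
313 199 [0.561 0.052 0.201] [141 141 143]
313 202 [0.558 0.047 0.197] [110 110 112]
313 205 [0.564 0.058 0.174] [43 41 41]
313 208 [0.583 0.091 0.125] [44 40 39]
313 211 [0.581 0.088 0.118] [50 50 50]
313 214 [0.585 0.095 0.099] [33 33 33]
313 217 [0.583 0.092 0.09 ] [29 27 29]
313 220 [0.584 0.095 0.076] [39 37 37]
315 190 [0.571 0.057 0.222] [61 59 57]
315 193 [0.572 0.06  0.209] [56 55 55]
315 196 [0.583 0.079 0.178] [69 67 68]
315 199 [0.568 0.054 0.195] [106 106 107]
315 202 [0.563 0.045 0.195] [76 75 75]
315 205 [0.569 0.
[... 422 characters left out ...]
205 [0.627 0.141 0.071] [181 195 206]
318 208 [0.62  0.129 0.072] [225 235 240]
318 211 [0.613 0.118 0.075] [171 184 193]
318 214 [0.596 0.089 0.097] [53 53 53]
318 217 [0.597 0.091 0.084] [33 33 32]
318 220 [0.594 0.086 0.079] [51 51 51]
321 190 [0.663 0.186 0.072] [239 244 246]
321 193 [0.656 0.173 0.074] [240 245 246]
321 196 [0.65  0.164 0.073] [240 245 246]
321 199 [0.643 0.151 0.077] [241 245 247]
321 202 [0.635 0.139 0.079] [241 245 246]
321 205 [0.632 0.134 0.073] [241 245 246]
321 208 [0.625 0.122 0.076] [241 245 246]
321 211 [0.623 0.118 0.069] [226 236 241]
321 214 [0.605 0.088 0.094] [135 145 152]
321 217 [0.603 0.086 0.085] [169 177 179]
321 220 [0.604 0.087 0.073] [235 239 239]
```

The tips ended above the bar top, since the dark knob is unobstructed from z 0.098 down. I'll open, go down in small steps while watching the force, and close again.

```bash

python3 -m pendant '{"travel":[[0,0,0],[0,0,0],[0,0,0],[0,0,0],[0,0,0],[0,0,0]],"rotation":[[0,0,0],[0,0,0],[0,0,0],[0,0,0],[0,0,0],[0,0,0]],"claw":[-0.2,-0.2,-0.2,-0.2,-0.2,-0.2]}'
python3 -m pendant '{"travel":[[0,0,0.1],[0,0,0],[0,0,0]],"rotation":[[0,0,0],[0,0,0],[0,0,0]],"claw":[-0.2,-0.2,-0.2]}'
python3 -m pendant '{"travel":[[0,0,0.1],[0,0,0],[0,0,0]],"rotation":[[0,0,0],[0,0,0],[0,0,0]],"claw":[-0.2,-0.2,-0.2]}'
python3 -m pendant '{"travel":[[0,0,0],[0,0,0],[0,0,0],[0,0,0],[0,0,0],[0,0,0],[0,0,0],[0,0,0]],"rotation":[[0,0,0],[0,0,0],[0,0,0],[0,0,0],[0,0,0],[0,0,0],[0,0,0],[0,0,0]],"claw":[-1,-1,-1,-1,-1,-1,-1,-1]}' 40
```

```text
time_s: 5.78
tcp_pos: [0.5884, 0.0956, 0.1038]
tool_rot: [[-0.855, 0.519, 0.0], [0.519, 0.855, 0.0], [-0.0, 0.0, -1.0]]
ft_force: [-0.5, 0.2, -0.1]
gripper_width: 0.0342
finger_force: 0.0
time_s: 6.03
tcp_pos: [0.588, 0.0955, 0.0994]
tool_rot: [[-0.855, 0.519, -0.001], [0.519, 0.855, -0.0], [0.001, -0.001, -1.0]]
ft_force: [0.3, 0.4, 0.6]
gripper_width: 0.0341
finger_force: 0.0
time_s: 6.28
tcp_pos: [0.5881, 0.0956, 0.0954]
tool_rot: [[-0.855, 0.519, -0.001], [0.519, 0.855, -0.0], [0.001, -0.0, -1.0]]
ft_force: [0.4, 0.5, -0.2]
gripper_width: 0.0341
finger_force: 0.0
time_s: 6.95
tcp_pos: [0.5884, 0.0955, 0.0958]
tool_rot: [[-0.855, 0.519, -0.0], [0.519, 0.855, -0.0], [0.0, -0.0, -1.0]]
ft_force: [-0.0, -0.3, 0.1]
gripper_width: -0.0001
finger_force: 0.0
```

```bash
python3 -c "
from h import *
f=bot.grab_frame('scene');g=bot.grab_frame('top')
c=lambda f,x,y:cv2.convertScaleAbs(cv2.resize(f['image'][y:y+75,x:x+50],None,fx=8,fy=8,interpolation=cv2.INTER_CUBIC),alpha=1.6,beta=10)
cv2.imwrite('pics/k2.png',np.hstack([c(f,288,170),c(g,246,195)]))
X=[.588,.0956,.0958]
print(proj(f,X),proj(f,[.588,.0956,.074]),proj(g,X))"
```

```text
[313.95483489 214.07525128] [314.08526417 219.84146628] [270.63029187 234.08923797]
```

View pics/k2.png

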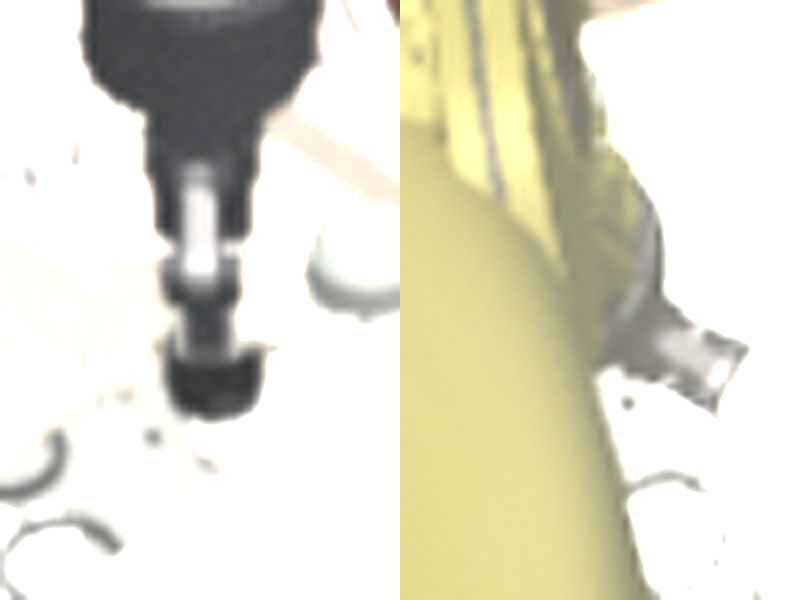

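The fingers seem to stop at scene row 214, right at the knob's top, with the TCP projected there too. So the effective tips sit higher than I assumed. I'll probe lower in small steps.

```bash

python3 -m pendant '{"travel":[[0,0,0],[0,0,0],[0,0,0],[0,0,0],[0,0,0],[0,0,0.1],[0,0,0],[0,0,0]],"rotation":[[0,0,0],[0,0,0],[0,0,0],[0,0,0],[0,0,0],[0,0,0],[0,0,0],[0,0,0]],"claw":[-0.2,-0.2,-0.2,-0.2,-0.2,-0.2,-0.2,-0.2]}' | egrep 'tcp|ft|wid'
python3 -m pendant '{"travel":[[0,0,0.05],[0,0,0],[0,0,0]],"rotation":[[0,0,0],[0,0,0],[0,0,0]],"claw":[-0.2,-0.2,-0.2]}'| egrep 'tcp|ft'
python3 -m pendant '{"travel":[[0,0,0.05],[0,0,0],[0,0,0]],"rotation":[[0,0,0],[0,0,0],[0,0,0]],"claw":[-0.2,-0.2,-0.2]}'| egrep 'tcp|ft'
python3 -m pendant '{"travel":[[0,0,0],[0,0,0],[0,0,0],[0,0,0],[0,0,0],[0,0,0],[0,0,0],[0,0,0]],"rotation":[[0,0,0],[0,0,0],[0,0,0],[0,0,0],[0,0,0],[0,0,0],[0,0,0],[0,0,0]],"claw":[-1,-1,-1,-1,-1,-1,-1,-1]}' 40
```

```text
tcp_pos: [0.588, 0.0955, 0.0913]
ft_force: [-0.6, -0.8, 0.6]
gripper_width: 0.034
tcp_pos: [0.5883, 0.0956, 0.0896]
ft_force: [0.1, -0.4, -0.2]
tcp_pos: [0.5883, 0.0956, 0.0877]
ft_force: [1.1, -1.1, 0.5]
time_s: 8.88
tcp_pos: [0.5892, 0.0967, 0.0881]
tool_rot: [[-0.855, 0.518, 0.001], [0.518, 0.855, 0.002], [-0.0, 0.003, -1.0]]
ft_force: [1.5, 4.8, -0.6]
gripper_width: 0.0115
finger_force: 41.6
```

```bash

python3 -m pendant '{"travel":[[0,0,0],[0,0,0],[0,0,0],[0,0,0],[0,0,0],[0,0,0.1],[0,0,0],[0,0,0]],"rotation":[[0,0,0],[0,0,0],[0,0,0],[0,0,0],[0,0,0],[0,0,0],[0,0,0],[0,0,0]],"claw":[-0.4,-0.4,-0.4,-0.4,-0.4,-0.4,-0.4,-0.4]}' | egrep 'tcp|ft|wid'
python3 -m pendant '{"travel":[[0,0,0.05],[0,0,0],[0,0,0]],"rotation":[[0,0,0],[0,0,0],[0,0,0]],"claw":[-0.4,-0.4,-0.4]}'| egrep 'tcp|ft'
python3 -m pendant '{"travel":[[0,0,0.05],[0,0,0],[0,0,0]],"rotation":[[0,0,0],[0,0,0],[0,0,0]],"claw":[-0.4,-0.4,-0.4]}'| egrep 'tcp|ft'
python3 -c "
from h import *
f=bot.grab_frame('scene')
cv2.imwrite('pics/k3.png',cv2.convertScaleAbs(cv2.resize(f['image'][170:245,270:360],None,fx=8,fy=8,interpolation=cv2.INTER_CUBIC),alpha=1.6,beta=10))"
```

```text
tcp_pos: [0.588, 0.0954, 0.0833]
ft_force: [-0.6, 0.3, -0.6]
gripper_width: 0.0252
tcp_pos: [0.5883, 0.0955, 0.0816]
ft_force: [-0.3, 0.8, 0.7]
tcp_pos: [0.5883, 0.0955, 0.0797]
ft_force: [-0.2, -0.8, -0.2]
```

View pics/k3.png

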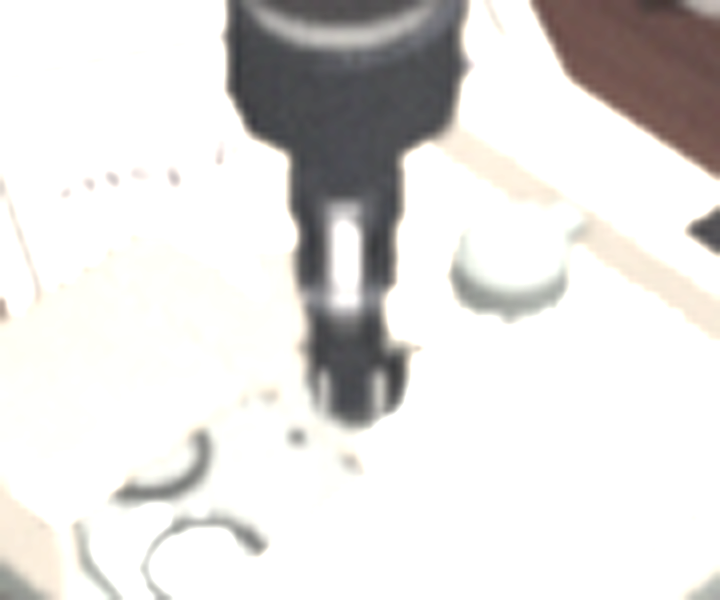

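```bash
python3 -c "
from h import *
a=dict(np.load('scene0.npz'))
for z in (.06,.066,.072,.078,.084): print(z,proj(a,[.5785,.080,z]),proj(a,[.5855,.0915,z]))
"
python3 -m pendant '{"travel":[[0,0,0],[0,0,0],[0,0,0],[0,0,0],[0,0,0],[0,0,0],[0,0,0],[0,0,0]],"rotation":[[0,0,0],[0,0,0],[0,0,0],[0,0,0],[0,0,0],[0,0,0],[0,0,0],[0,0,0]],"claw":[-1,-1,-1,-1,-1,-1,-1,-1]}' 40
```

```text
0.06 [314.07976137 228.51962625] [314.14361666 224.79954479]
0.066 [314.04408587 226.96776226] [314.10831685 223.2456739 ]
0.072 [314.00820718 225.40706005] [314.07281711 221.68300197]
0.078 [313.97212358 223.83744392] [314.03711572 220.11145402]
0.084 [313.93583329 222.25883726] [314.00121097 218.53095419]
time_s: 10.77
tcp_pos: [0.5892, 0.0967, 0.0801]
tool_rot: [[-0.855, 0.518, 0.001], [0.518, 0.855, 0.002], [-0.0, 0.003, -1.0]]
ft_force: [2.0, 5.0, -0.9]
gripper_width: 0.0121
finger_force: 42.9
```

```bash

python3 -m pendant '{"travel":[[0,0.035,0],[0,0,0],[0,0,0],[0,0,0],[0,0,0],[0,0,0],[0,0,0],[0,0,0]],"rotation":[[0,0,0],[0,0,0.9375],[0,0,0.9375],[0,0,0.9375],[0,0,0.9375],[0,0,0.9375],[0,0,0.9375],[0,0,0.9375]],"claw":[-1,-1,-1,-1,-1,-1,-1,-1]}' 60
python3 -m pendant '{"travel":[[0,0,0],[0,0,0],[0,0,0],[0,0,0],[0,0,0],[0,0,0],[0,0,0],[0,0,0]],"rotation":[[0,0,0.9375],[0,0,0.9375],[0,0,0.9375],[0,0,0.9375],[0,0,0.9375],[0,0,0.9375],[0,0,0.9375],[0,0,0.9375]],"claw":[-1,-1,-1,-1,-1,-1,-1,-1]}'
python3 -m pendant '{"travel":[[0,0,0],[0,0,0],[0,0,0],[0,0,0],[0,0,0],[0,0,0],[0,0,0],[0,0,0]],"rotation":[[0,0,0.9375],[0,0,0.9375],[0,0,0.9375],[0,0,0.9375],[0,0,0.9375],[0,0,0.9375],[0,0,0.9375],[0,0,0.9375]],"claw":[-1,-1,-1,-1,-1,-1,-1,-1]}'
python3 -m pendant '{"travel":[[0,0,0],[0,0,0],[0,0,0],[0,0,0]],"rotation":[[0,0,0.9375],[0,0,0],[0,0,0],[0,0,0]],"claw":[-1,-1,-1,-1]}'
python3 -c "
from h import *
need(.5893,.0968,.08,13.7)"
```

```text
time_s: 11.43
tcp_pos: [0.5904, 0.0978, 0.0802]
tool_rot: [[-0.327, 0.945, 0.002], [0.945, 0.327, 0.002], [0.001, 0.003, -1.0]]
ft_force: [3.3, 4.3, -2.0]
gripper_width: 0.0113
finger_force: 62.2
time_s: 12.1
tcp_pos: [0.5922, 0.0977, 0.0802]
tool_rot: [[0.437, 0.9, 0.005], [0.9, -0.437, 0.002], [0.004, 0.004, -1.0]]
ft_force: [7.0, 4.4, -3.3]
gripper_width: 0.0115
finger_force: 61.8
time_s: 12.77
tcp_pos: [0.5934, 0.0965, 0.0802]
tool_rot: [[0.945, 0.326, 0.007], [0.326, -0.945, -0.001], [0.007, 0.003, -1.0]]
ft_force: [9.2, 0.2, -6.6]
gripper_width: 0.0115
finger_force: 61.5
time_s: 13.1
tcp_pos: [0.5934, 0.0962, 0.0802]
tool_rot: [[0.972, 0.237, 0.008], [0.237, -0.972, -0.001], [0.007, 0.003, -1.0]]
ft_force: [8.6, -0.5, -5.8]
gripper_width: 0.0111
finger_force: 61.5
t 13.1 tcp [0.5934 0.0962 0.0802] yaw 13.7 w 0.0111 travel [-0.097 -0.038  0.004] rz -0.0 j6 3.06 ft [ 8.6 -0.5 -5.8]
```

```bash

python3 -m pendant '{"travel":[[0,0,0],[0,0,0],[0,0,0],[0,0,0],[0,0,-0.5],[0,0,-0.5],[0,0,-0.5],[0,0,-0.5]],"rotation":[[0,0,0],[0,0,0],[0,0,0],[0,0,0],[0,0,0],[0,0,0],[0,0,0],[0,0,0]],"claw":[-0.2,-0.2,-0.2,-0.2,0,0,0,0]}'
python3 -m pendant '{"travel":[[0,0,0],[0,0,0],[0,0,0],[0,0,0],[0,0,0],[0,0,0],[0,0,0]],"rotation":[[0,0,-0.95],[0,0,-0.95],[0,0,-0.95],[0,0,-0.95],[0,0,-0.95],[0,0,-0.95],[0,0,-0.95]],"claw":[0,0,0,0,0,0,0]}'
python3 -m pendant '{"travel":[[0,0,0],[0,0,0],[0,0,0],[0,0,0],[0,0,0],[0,0,0],[0,0,0],[0,0,0]],"rotation":[[0,0,-0.95],[0,0,-0.95],[0,0,-0.95],[0,0,-0.95],[0,0,-0.95],[0,0,-0.95],[0,0,-0.95],[0,0,-0.95]],"claw":[0,0,0,0,0,0,0,0]}' >/dev/null
python3 -c "
from h import *
need(.5213,.0785,.12,103.7)
f=bot.grab_frame('scene');g=bot.grab_frame('top')
c=lambda f,x,y:cv2.resize(f['image'][y:y+100,x:x+65],None,fx=6,fy=6,interpolation=cv2.INTER_CUBIC)
cv2.imwrite('pics/k4.png',np.hstack([c(f,268,170),c(g,246,195)]))"
```

```text
time_s: 13.77
tcp_pos: [0.5884, 0.0965, 0.1605]
tool_rot: [[0.971, 0.238, -0.001], [0.238, -0.971, -0.001], [-0.001, 0.0, -1.0]]
ft_force: [0.9, 0.6, -1.0]
gripper_width: 0.0429
finger_force: 0.0
time_s: 14.35
tcp_pos: [0.5885, 0.0966, 0.1597]
tool_rot: [[0.589, 0.808, -0.001], [0.808, -0.589, -0.001], [-0.001, -0.0, -1.0]]
ft_force: [-0.4, -0.9, -0.3]
gripper_width: 0.0426
finger_force: 0.0
t 15.0167 tcp [0.5885 0.0966 0.1597] yaw 99.5 w 0.0426 travel [-0.167 -1.731  0.995] rz -0.7 j6 1.57 ft [ 0.3 -0.  -0.3]
```

View pics/k4.png

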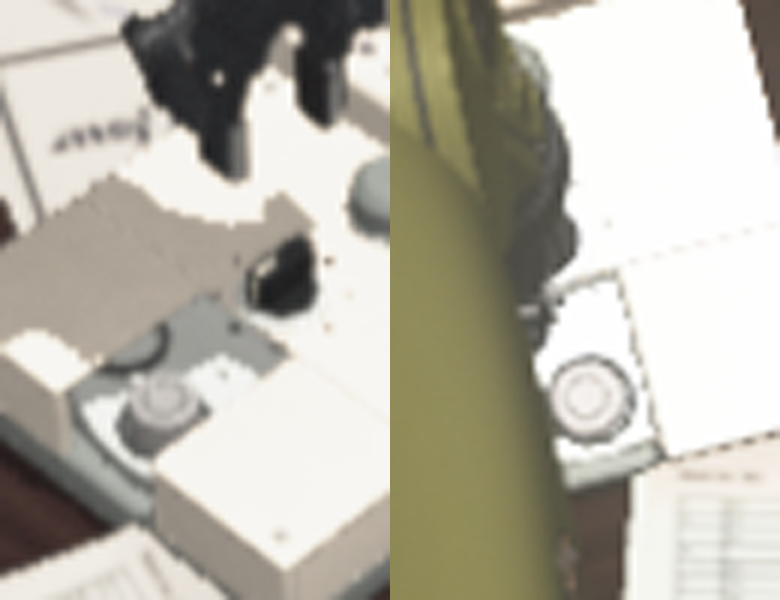

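The steel standard is in the slot (top-view pixel ≈ (280,261)) and the bar points to the slot.

```bash
python3 -c "
from h import *
a=dict(np.load('scene0.npz'));f=dict(np.load('top0.npz'))
print(ray(f,280.2,261.3,.058),ray(a,268+165/6,170+397/6,.060))
for s in(-1,1):
  for z in(.12,.13,.14,.15,.16,.17):
    print(s,z,proj(a,[.5885+s*.0285*.986,.0966+s*.0285*.165,z]).round(1))"

```

```text
[0.51877228 0.07454785 0.058     ] [0.52323963 0.0818238  0.06      ]
-1 0.12 [305.3 212.4]
-1 0.13 [305.2 209.6]
-1 0.14 [305.1 206.9]
-1 0.15 [305.  204.1]
-1 0.16 [304.9 201.2]
-1 0.17 [304.7 198.4]
1 0.12 [322.1 202.1]
1 0.13 [322.1 199.4]
1 0.14 [322.1 196.6]
1 0.15 [322.1 193.8]
1 0.16 [322.1 191. ]
1 0.17 [322.  188.1]
```

```bash

python3 -m pendant '{"travel":[[0,0,0],[-0.042,-0.58,0],[0,-0.58,0],[0,-0.58,0],[0,0,0.6],[0,0,0.6],[0,0,0.6],[0,0,0]],"rotation":[[0,0,-0.7],[0,0,0],[0,0,0],[0,0,0],[0,0,0],[0,0,0],[0,0,0],[0,0,0]],"claw":[0,0,0,0,0,0,0,0]}'
python3 -m pendant '{"travel":[[0,0,0.2],[0,0,0.2],[0,0,0],[0,0,0]],"rotation":[[0,0,0],[0,0,0],[0,0,0],[0,0,0]],"claw":[0,0,0,0]}'
python3 -m pendant '{"travel":[[0,0,0.2],[0,0,0.15],[0,0,0],[0,0,0]],"rotation":[[0,0,0],[0,0,0],[0,0,0],[0,0,0]],"claw":[0,0,0,0]}'
python3 -c "
from h import *
need(.5213,.0785,.050,103.7)"
```

```text
time_s: 15.78
tcp_pos: [0.5178, 0.0782, 0.084]
tool_rot: [[-0.23, 0.973, -0.008], [0.973, 0.23, -0.001], [0.0, -0.008, -1.0]]
ft_force: [-0.8, -0.0, -0.8]
gripper_width: 0.0424
finger_force: 0.0
time_s: 16.12
tcp_pos: [0.5223, 0.079, 0.0722]
tool_rot: [[-0.232, 0.973, 0.001], [0.973, 0.232, 0.0], [-0.0, 0.001, -1.0]]
ft_force: [-0.8, 0.6, 0.0]
gripper_width: 0.0425
finger_force: 0.0
time_s: 16.45
tcp_pos: [0.5213, 0.0789, 0.0573]
tool_rot: [[-0.232, 0.973, -0.001], [0.973, 0.232, -0.0], [0.0, -0.001, -1.0]]
ft_force: [0.5, 0.8, 0.5]
gripper_width: 0.0426
finger_force: 0.0
t 16.45 tcp [0.5213 0.0789 0.0573] yaw 103.4 w 0.0426 travel [-0.009 -0.002  0.184] rz -0.04 j6 1.49 ft [0.5 0.8 0.5]
```

```bash

python3 -m pendant '{"travel":[[0,0,0.1],[0,0,0.1],[0,0,0],[0,0,0]],"rotation":[[0,0,0],[0,0,0],[0,0,0],[0,0,0]],"claw":[0,0,0,0]}' | egrep 'tcp_|ft'
python3 -m pendant '{"travel":[[0,0,0],[0,0,0],[0,0,0],[0,0,0],[0,0,0],[0,0,0],[0,0,0]],"rotation":[[0,0,0],[0,0,0],[0,0,0],[0,0,0],[0,0,0],[0,0,0],[0,0,0]],"claw":[-1,-1,-1,-1,-1,-1,-1]}' 30
```

```text
tcp_pos: [0.5215, 0.0789, 0.0495]
ft_force: [-0.4, -0.5, -0.2]
time_s: 17.37
tcp_pos: [0.5219, 0.079, 0.05]
tool_rot: [[-0.232, 0.973, 0.0], [0.973, 0.232, 0.0], [-0.0, 0.0, -1.0]]
ft_force: [0.2, -0.7, 2.7]
gripper_width: 0.0301
finger_force: 29.7
```

```bash

python3 -m pendant '{"travel":[[0,0,0],[0,0,0],[0,0,-0.3],[0,0,-0.6],[0,0,-0.8],[0,0,-0.8],[0,0,-0.5],[0,0,0]],"rotation":[[0,0,0],[0,0,0],[0,0,0],[0,0,0],[0,0,0],[0,0,0],[0,0,0],[0,0,0]],"claw":[-1,-1,-1,-1,-1,-1,-1,-1]}' 80
python3 - <<'E'
from h import *
f=bot.grab_frame('top');a=bot.grab_frame('scene')
for n,g,(x0,y0,x1,y1) in(('T',f,(160,240,205,275)),('S',a,(240,160,275,200))):
    h=cv2.cvtColor(g['image'],cv2.COLOR_BGR2HSV)
    for c,s,m in blobs(g,(h[...,0]<25)&(h[...,1]>70)&(h[...,2]>90),x0,y0,x1,y1,12): print(n,'cork',c.round(2),s,ray(g,*c,.055).round(4),ray(g,s[0]+s[2]/2-.5,s[1]+s[3]/2-.5,.055).round(4))
    for c,s,m in blobs(g,(g['image'].min(2)>225),x0,y0,x1,y1,60): print(n,'foot',c.round(2),s,ray(g,s[0]+s[2]/2-.5,s[1]+s[3]/2-.5,.004).round(4))
f2=np.vstack([cv2.resize(f['image'][235:280,155:215],None,fx=6,fy=6,interpolation=cv2.INTER_CUBIC),cv2.resize(a['image'][160:205,230:290],None,fx=6,fy=6,interpolation=cv2.INTER_CUBIC)])
cv2.imwrite('pics/st.png',f2)
need(.5435,.356,.12,None)
E
```

```text
time_s: 18.03
tcp_pos: [0.5252, 0.0795, 0.1743]
tool_rot: [[-0.232, 0.973, 0.009], [0.973, 0.232, 0.001], [-0.001, 0.009, -1.0]]
ft_force: [0.4, -0.2, -0.4]
gripper_width: 0.0284
finger_force: 79.1
T cork [177.11 254.8 ] [173 251   9   9  65] [0.5408 0.3543 0.055 ] [0.5402 0.3545 0.055 ]
T cork [166.44 269.44] [160 268  13   4  16] [0.5015 0.3824 0.055 ] [0.5014 0.3836 0.055 ]
T foot [177.41 253.99] [160 240  40  27 573] [0.5503 0.3647 0.004 ]
T foot [191.78 242.08] [183 240  16   7  73] [0.5783 0.334  0.004 ]
S cork [254.37 173.39] [251 171   8   6  38] [0.5442 0.3603 0.055 ] [0.5443 0.3597 0.055 ]
S foot [256.79 187.01] [246 179  21  15 175] [0.5451 0.3615 0.004 ]
t 18.1333 tcp [0.5223 0.079  0.1701] yaw 103.4 w 0.0278 travel [6.611 2.122 1.256] rz None j6 1.49 ft [ 0.1 -0.2 -1.7]
```

View pics/st.png

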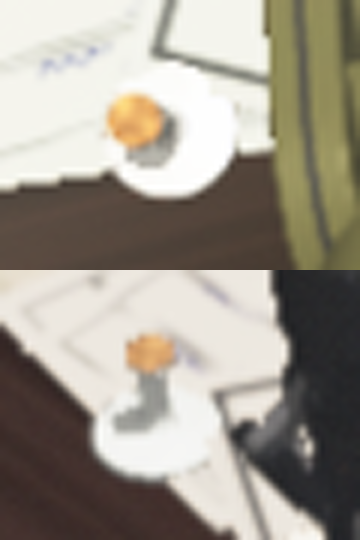

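```bash
python3 -c "
from h import *
a=dict(np.load('scene0.npz'));f=dict(np.load('top0.npz'))
for z in(.0,.005): print(ray(f,183.3,256.5,z),ray(a,255.5,186.8,z))
print(ray(f,177.1,254.8,.056),ray(a,254.8,173.6,.056))
print(proj(f,[.521,.078,.056])-proj(f,[.5188,.0745,.056]))
"
```

```text
[0.5405758  0.35499739 0.        ] [0.54388057 0.36324339 0.        ]
[0.5401509  0.35339367 0.005     ] [0.54183554 0.35825749 0.005     ]
[0.54068525 0.35394735 0.056     ] [0.54440334 0.35779985 0.056     ]
[-1.30024559 -0.79474417]
```

```bash

python3 -m pendant '{"travel":[[0.663,0.213,0],[0.663,0.213,0],[0.663,0.213,0],[0.663,0.213,0],[0.663,0.213,0],[0.663,0.213,0],[0.663,0.213,0],[0.663,0.213,0]],"rotation":[[0,0,0],[0,0,0],[0,0,0],[0,0,0],[0,0,0],[0,0,0],[0,0,0],[0,0,0]],"claw":[-1,-1,-1,-1,-1,-1,-1,-1]}' | egrep 'tcp_|wid'
python3 -m pendant '{"travel":[[0.663,0.213,0],[0.663,0.213,0],[0,0,0.6],[0,0,0.6],[0,0,0.6],[0,0,0.55],[0,0,0],[0,0,0]],"rotation":[[0,0,0],[0,0,0],[0,0,0],[0,0,0],[0,0,0],[0,0,0],[0,0,0],[0,0,0]],"claw":[-1,-1,-1,-1,-1,-1,-1,-1]}'
python3 - <<'E'
from h import *
need(.5436,.3565,.077)
f=bot.grab_frame('top');a=bot.grab_frame('scene')
s=lambda g,x,y:cv2.resize(g['image'][y:y+60,x:x+60],None,fx=6.5,fy=6.5,interpolation=cv2.INTER_CUBIC)
cv2.imwrite('pics/st2.png',np.hstack([s(f,150,225),s(a,225,145)]))
E
```

```text
tcp_pos: [0.5374, 0.3018, 0.1671]
gripper_width: 0.028
time_s: 19.47
tcp_pos: [0.5406, 0.3552, 0.0726]
tool_rot: [[-0.233, 0.973, -0.006], [0.973, 0.233, -0.004], [-0.002, -0.007, -1.0]]
ft_force: [1.2, -0.4, -1.3]
gripper_width: 0.0283
finger_force: 79.3
t 19.4667 tcp [0.5406 0.3552 0.0726] yaw 103.4 w 0.0283 travel [ 0.015  0.08  -0.111] rz None j6 1.92 ft [ 1.2 -0.4 -1.3]
```

View pics/st2.png

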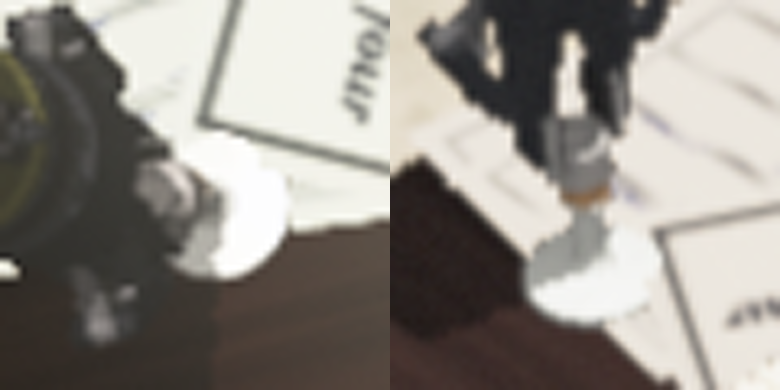

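```bash

python3 -m pendant '{"travel":[[0,0,0],[0,0,0],[0,0,0]],"rotation":[[0,0,0],[0,0,0],[0,0,0]],"claw":[-1,-1,-1]}'|grep tcp_
python3 - <<'E'
from h import *
need(.543,.355,.0735)
a=bot.grab_frame('scene');o=dict(np.load('scene0.npz'))
for u in(253,254,255,256): print(u,[tuple(int(x) for x in a['image'][v,u]) for v in range(168,182)])
print([tuple(int(x) for x in o['image'][v,255]) for v in range(168,182)])
print('row170',[(u,a['image'][171,u].tolist()) for u in range(244,264)])
print('cork row',[(u,a['image'][175,u].tolist()) for u in range(246,264)])
s=bot.state();print(s['tcp_pos'])
E
```

```text
tcp_pos: [0.5439, 0.3572, 0.0772]
t 19.8167 tcp [0.5439 0.3572 0.0772] yaw 103.4 w 0.0283 travel [-0.049 -0.034  0.093] rz None j6 1.92 ft [-0.8  0.3 -1.1]
253 [(124, 127, 131), (112, 115, 118), (110, 113, 115), (110, 114, 116), (107, 110, 115), (91, 101, 114), (66, 93, 119), (71, 99, 126), (108, 125, 143), (139, 148, 156), (146, 151, 154), (141, 147, 148), (136, 141, 140), (136, 141, 140)]
254 [(160, 164, 168), (123, 126, 129), (116, 119, 121), (116, 119, 122), (113, 118, 122), (97, 109, 123), (70, 97, 126), (72, 103, 134), (105, 128, 151), (132, 145, 155), (138, 143, 144), (143, 148, 147), (143, 148, 148), (142, 147, 146)]
255 [(157, 161, 165), (122, 125, 128), (119, 121, 124), (117, 120, 123), (111, 117, 124), (91, 106, 125), (71, 99, 130), (76, 107, 139), (107, 130, 154), (134, 146, 155), (139, 144, 145), (145, 149, 150), (145, 150, 150), (146, 151, 150)]
256 [(140, 143, 148), (116, 119, 122), (117, 121, 124), (117, 121, 125), (105, 114, 124), (83, 103, 125), (69, 98, 127), (91, 120, 153), (145, 165, 187), (169, 178, 185), (144, 149, 150), (141, 146, 146), (141, 147, 145), (142, 
[... 507 characters left out ...]
6, 119, 122]), (255, [117, 120, 123]), (256, [117, 121, 125]), (257, [114, 118, 124]), (258, [123, 130, 138]), (259, [172, 179, 187]), (260, [193, 202, 210]), (261, [210, 218, 224]), (262, [218, 227, 232]), (263, [222, 230, 235])]
cork row [(246, [215, 224, 230]), (247, [221, 229, 234]), (248, [222, 230, 236]), (249, [223, 231, 236]), (250, [213, 222, 229]), (251, [117, 134, 151]), (252, [75, 99, 124]), (253, [71, 99, 126]), (254, [72, 103, 134]), (255, [76, 107, 139]), (256, [91, 120, 153]), (257, [106, 132, 157]), (258, [133, 152, 173]), (259, [175, 180, 189]), (260, [209, 211, 217]), (261, [194, 186, 192]), (262, [185, 178, 183]), (263, [188, 191, 198])]
[0.54371306 0.35707649 0.07701086]
```

```bash

python3 -m pendant '{"travel":[[-0.081,-0.048,0.15],[0,0,0],[0,0,0],[0,0,0]],"rotation":[[0,0,0],[0,0,0],[0,0,0],[0,0,0]],"claw":[-1,-1,-1,-1]}'|egrep 'tcp_|ft'
python3 -m pendant '{"travel":[[0,0,0.05],[0,0,0],[0,0,0]],"rotation":[[0,0,0],[0,0,0],[0,0,0]],"claw":[-1,-1,-1]}'|egrep 'tcp_|ft'
python3 -m pendant '{"travel":[[0,0,0.04],[0,0,0],[0,0,0]],"rotation":[[0,0,0],[0,0,0],[0,0,0]],"claw":[-1,-1,-1]}'|egrep 'tcp_|ft'
python3 - <<'E'
from h import *
need(.5426,.3535,.066)
a=bot.grab_frame('scene')
for u in(253,255): print(u,[tuple(int(x) for x in a['image'][v,u]) for v in range(170,182)])
print('row',[(u,a['image'][172,u].tolist()) for u in range(246,264)])
E
```

```text
tcp_pos: [0.5417, 0.3529, 0.0696]
ft_force: [-0.1, 0.1, -1.0]
tcp_pos: [0.5418, 0.3531, 0.0676]
ft_force: [-1.1, 0.6, -0.6]
tcp_pos: [0.5422, 0.3533, 0.0664]
ft_force: [-0.3, -0.2, -0.6]
t 20.7 tcp [0.5422 0.3533 0.0664] yaw 103.4 w 0.0285 travel [0.002 0.012 0.009] rz None j6 1.91 ft [-0.3 -0.2 -0.6]
253 [(105, 108, 109), (108, 112, 114), (114, 116, 119), (107, 110, 113), (107, 111, 112), (110, 112, 115), (116, 119, 122), (132, 137, 139), (144, 150, 151), (142, 147, 148), (137, 142, 141), (138, 142, 141)]
255 [(115, 119, 122), (148, 151, 155), (149, 152, 156), (121, 122, 125), (116, 119, 122), (120, 122, 125), (127, 130, 131), (136, 140, 140), (140, 144, 143), (145, 150, 150), (145, 150, 149), (147, 152, 152)]
row [(246, [158, 167, 175]), (247, [81, 85, 87]), (248, [46, 45, 45]), (249, [63, 62, 63]), (250, [105, 107, 108]), (251, [102, 105, 106]), (252, [87, 89, 90]), (253, [114, 116, 119]), (254, [126, 128, 131]), (255, [149, 152, 156]), (256, [142, 145, 149]), (257, [128, 131, 135]), (258, [119, 123, 126]), (259, [126, 130, 134]), (260, [174, 180, 186]), (261, [188, 195, 202]), (262, [203, 213, 218]), (263, [216, 224, 229])]
```

```bash

python3 -m pendant '{"travel":[[-0.018,-0.010,0.03],[0,0,0],[0,0,0]],"rotation":[[0,0,0],[0,0,0],[0,0,0]],"claw":[-1,-1,-1]}'|egrep 'tcp_|ft'
python3 -m pendant '{"travel":[[0,0,0.03],[0,0,0],[0,0,0]],"rotation":[[0,0,0],[0,0,0],[0,0,0]],"claw":[-1,-1,-1]}'|egrep 'tcp_|ft'
python3 -m pendant '{"travel":[[0,0,0.03],[0,0,0],[0,0,0]],"rotation":[[0,0,0],[0,0,0],[0,0,0]],"claw":[-1,-1,-1]}'|egrep 'tcp_|ft'
```

```text
tcp_pos: [0.5422, 0.3533, 0.0663]
ft_force: [-1.5, 1.9, 4.2]
tcp_pos: [0.5422, 0.3533, 0.0663]
ft_force: [-3.5, -0.3, 11.2]
tcp_pos: [0.5422, 0.3533, 0.0663]
ft_force: [-5.4, -1.3, 17.2]
```

```bash

python3 -m pendant '{"travel":[[0,0,-0.07],[0,0,0],[0,0,0]],"rotation":[[0,0,0],[0,0,0],[0,0,0]],"claw":[-1,-1,-1]}' 30|egrep 'tcp_|ft|wid'
python3 -m pendant '{"travel":[[0,0,0],[0,0,0],[0,0,0],[0,0,0],[0,0,0],[0,0,0],[0,0,0]],"rotation":[[0,0,0],[0,0,0],[0,0,0],[0,0,0],[0,0,0],[0,0,0],[0,0,0]],"claw":[-0.25,-0.2,-0.15,-0.1,-0.05,0,0]}'|egrep 'tcp_|ft|wid'
python3 -m pendant '{"travel":[[0,0,-0.2],[0,0,-0.5],[0,0,-0.7],[0,0,-0.7],[0,0,-0.7],[0,0,0]],"rotation":[[0,0,0],[0,0,0],[0,0,0],[0,0,0],[0,0,0],[0,0,0]],"claw":[0,0,0,0,0,0]}'|egrep 'tcp_|ft|wid'
python3 - <<'E'
from h import *
f=bot.grab_frame('top');a=bot.grab_frame('scene')
s=lambda g,x,y:cv2.resize(g['image'][y:y+60,x:x+60],None,fx=6.5,fy=6.5,interpolation=cv2.INTER_CUBIC)
cv2.imwrite('pics/st3.png',np.hstack([s(f,150,225),s(a,225,145)]))
need(0,0,0)
E
```

```text
tcp_pos: [0.5421, 0.3526, 0.0663]
ft_force: [-1.8, -0.6, 7.9]
gripper_width: 0.0277
tcp_pos: [0.5416, 0.3523, 0.0652]
ft_force: [0.6, -0.1, 0.7]
gripper_width: 0.043
tcp_pos: [0.5448, 0.3543, 0.1847]
ft_force: [0.2, 0.8, 0.6]
gripper_width: 0.0426
t 22.9333 tcp [0.5428 0.353  0.1797] yaw 103.4 w 0.0423 travel [ -5.435 -15.267   4.423] rz None j6 1.91 ft [-0.4 -0.6 -0.1]
```

View pics/st3.png

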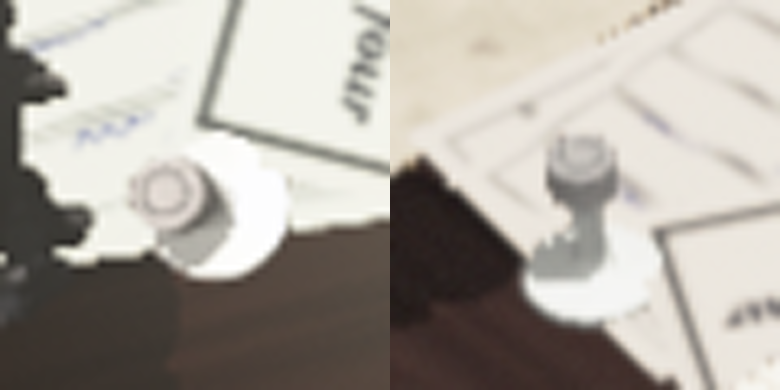

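The standard stands flat on the pedestal. I'll check how well it is centred, relative to the cork in the same camera.

```bash
python3 - <<'E'
from h import *
f=bot.grab_frame('top');o=dict(np.load('top0.npz'));a=bot.grab_frame('scene')
# disc: segment by change vs original image
d=np.abs(f['image'].astype(int)-o['image']).max(2)
print('cork',ray(o,177.1,254.8,.056))
print('disc hand',ray(f,150+165/6.5-.4,225+194/6.5-.4,.076))
h=f['image'].astype(int)
for v in range(248,264,1): print(v,[int(h[v,u].min()) for u in range(166,190)])
ho=o['image'].astype(int)
print('cork S-B')
for v in range(248,262): print(v,[int(ho[v,u,2]-ho[v,u,0]) for u in range(168,188)])
E
```

```text
cork [0.54068525 0.35394735 0.056     ]
disc hand [0.53993303 0.35291047 0.076     ]
248 [234, 234, 234, 234, 234, 234, 234, 234, 234, 233, 234, 234, 240, 248, 248, 248, 249, 249, 248, 249, 250, 251, 251, 245]
249 [234, 234, 234, 234, 234, 234, 228, 218, 226, 224, 222, 214, 209, 231, 243, 249, 249, 249, 249, 249, 251, 252, 252, 249]
250 [234, 233, 234, 234, 234, 231, 219, 213, 206, 190, 203, 207, 203, 196, 193, 233, 249, 249, 250, 250, 251, 252, 253, 250]
251 [234, 234, 234, 234, 229, 214, 203, 183, 180, 181, 178, 178, 203, 205, 164, 161, 234, 250, 251, 251, 252, 253, 253, 253]
252 [234, 234, 233, 221, 194, 198, 179, 185, 198, 201, 198, 183, 190, 216, 190, 125, 167, 231, 247, 251, 253, 253, 253, 253]
253 [233, 234, 234, 215, 182, 195, 178, 206, 210, 208, 210, 199, 178, 199, 202, 141, 116, 186, 234, 247, 253, 253, 253, 253]
254 [234, 234, 233, 221, 196, 193, 180, 210, 211, 209, 209, 201, 175, 188, 204, 147, 100, 142, 201, 233, 250, 253, 253, 253]
255 [233, 230, 226, 210, 196, 192, 181, 211, 211, 209, 208, 201, 182, 195, 200, 142, 97, 107, 172, 226, 246, 253, 253, 253]
256 [220, 223, 2
[... 1383 characters left out ...]
26, 125, 123, 124, 121, 77, 16, 11, 6, 2, 0, -1]
254 [8, 9, 8, 8, 34, 113, 125, 125, 126, 125, 125, 125, 124, 92, 35, 11, 11, 6, 0, -1]
255 [8, 9, 9, 8, 37, 126, 125, 123, 122, 123, 125, 125, 127, 102, 28, 10, 11, 7, 0, -1]
256 [8, 8, 9, 9, 34, 88, 123, 116, 116, 118, 123, 125, 127, 97, 13, 9, 12, 8, 0, -1]
257 [8, 8, 8, 13, 32, 52, 117, 123, 123, 123, 124, 126, 119, 59, 10, 10, 11, 7, 0, -1]
258 [8, 8, 8, 9, 10, 14, 58, 108, 126, 126, 121, 93, 65, 19, 11, 10, 11, 4, 0, -1]
259 [8, 8, 8, 8, 6, 5, 10, 29, 74, 71, 54, 27, 19, 11, 12, 12, 11, 2, 0, 0]
260 [9, 8, 8, 8, 7, 4, 4, 7, 20, 18, 13, 11, 12, 10, 11, 11, 6, 1, 0, 0]
261 [9, 9, 8, 8, 8, 5, 4, 7, 11, 11, 11, 12, 12, 11, 11, 11, 4, 1, 1, 1]
```

The standard is about 1.6 mm off centre and flat, which is good. Next is the first click: knob turn k0→1.

```bash

python3 -m pendant '{"travel":[[-0.818,-0.04,0],[-0.818,-0.04,0],[-0.818,-0.04,0],[-0.818,-0.04,0],[-0.818,-0.04,0],[-0.818,-0.04,0],[-0.818,-0.04,0],[-0.818,-0.04,0]],"rotation":[[0,0,0],[0,0,0],[0,0,0],[0,0,0],[0,0,0],[0,0,0],[0,0,0],[0,0,0]],"claw":[-0.3,-0.3,-0.3,-0.3,-0.3,-0.3,-0.3,-0.3]}' | egrep 'tcp_|wid'
python3 -m pendant '{"travel":[[0,0,0.078],[0,0,0.078],[0,0,0.078],[0,0,0.078],[0,0,0.078],[0,0,0.078],[0,0,0.078],[0,0,0.078]],"rotation":[[0,0,-0.941],[0,0,-0.941],[0,0,-0.941],[0,0,-0.941],[0,0,-0.941],[0,0,-0.941],[0,0,-0.941],[0,0,-0.941]],"claw":[-0.3,-0.3,-0.3,-0.3,-0.3,-0.3,-0.3,-0.3]}' >/dev/null
python3 -m pendant '{"travel":[[0,0,0.078],[0,0,0.078],[0,0,0.078],[0,0,0.078],[0,0,0.078],[0,0,0.078],[0,0,0.078],[0,0,0.078]],"rotation":[[0,0,-0.941],[0,0,-0.941],[0,0,-0.941],[0,0,-0.941],[0,0,-0.941],[0,0,-0.941],[0,0,-0.941],[0,0,-0.941]],"claw":[-0.3,-0.3,-0.3,-0.3,-0.3,-0.3,-0.3,-0.3]}' | egrep 'tcp_|wid'
python3 -m pendant '{"travel":[[0,0,0],[0,0,0],[0,0,0]],"rotation":[[0,0,0],[0,0,0],[0,0,0]],"claw":[-0.3,-0.3,-0.3]}' >/dev/null
python3 -c "
from h import *
need(.5912,.0955,.079,193.7)"
```

```text
tcp_pos: [0.5889, 0.093, 0.1757]
gripper_width: 0.03
tcp_pos: [0.5886, 0.0945, 0.1255]
gripper_width: 0.0297
t 25.2833 tcp [0.5895 0.0946 0.1268] yaw -166.3 w 0.0298 travel [-0.048  0.011  1.194] rz -60.01 j6 -0.08 ft [-0.2  0.1  0. ]
```

```bash

python3 -m pendant '{"travel":[[-0.048,0.011,0.3],[0,0,0.3],[0,0,0.3],[0,0,0.29],[0,0,0],[0,0,0]],"rotation":[[0,0,0],[0,0,0],[0,0,0],[0,0,0],[0,0,0],[0,0,0]],"claw":[-0.3,-0.3,-0.3,-0.3,-0.3,-0.3]}' | egrep 'tcp_|ft'
python3 -m pendant '{"travel":[[0,0,0],[0,0,0],[0,0,0],[0,0,0],[0,0,0],[0,0,0],[0,0,0]],"rotation":[[0,0,0],[0,0,0],[0,0,0],[0,0,0],[0,0,0],[0,0,0],[0,0,0]],"claw":[-1,-1,-1,-1,-1,-1,-1]}' 50 | egrep 'tcp_|ft|wid'
python3 -m pendant '{"travel":[[0,0,0],[0,0,0],[0,0,0],[0,0,0],[0,0,0],[0,0,0],[0,0,0],[0,0,0]],"rotation":[[0,0,0.94],[0,0,0.94],[0,0,0.94],[0,0,0.94],[0,0,0.94],[0,0,0.94],[0,0,0.94],[0,0,0.92]],"claw":[-1,-1,-1,-1,-1,-1,-1,-1]}' >/dev/null
python3 -m pendant '{"travel":[[0,0,0],[0,0,0],[0,0,0]],"rotation":[[0,0,0],[0,0,0],[0,0,0]],"claw":[-1,-1,-1]}'
python3 -m pendant '{"travel":[[0,0,0],[0,0,0],[0,0,0],[0,0,-0.3],[0,0,-0.7],[0,0,-0.7],[0,0,-0.7],[0,0,0]],"rotation":[[0,0,0],[0,0,0],[0,0,0],[0,0,0],[0,0,0],[0,0,0],[0,0,0],[0,0,0]],"claw":[-0.3,-0.3,-0.3,-0.3,-0.3,0,0,0]}' | egrep 'tcp_|ft'
python3 -c "
from h import *
need(.5775,-.143,.2,103.7)
g=bot.grab_frame('top')
for c,s,m in blobs(g,g['image'].max(2)<115,346,228,442,253,30): print(c,s,ray(g,*c,.014).round(4))"
```

```text
tcp_pos: [0.5912, 0.0955, 0.0794]
ft_force: [0.2, 0.9, -0.3]
tcp_pos: [0.5925, 0.0959, 0.0809]
ft_force: [-0.8, 1.3, 6.3]
gripper_width: 0.012
time_s: 27.28
tcp_pos: [0.5923, 0.095, 0.0809]
tool_rot: [[-0.855, 0.519, 0.001], [0.519, 0.855, -0.001], [-0.002, -0.0, -1.0]]
ft_force: [-1.3, -1.0, 6.8]
gripper_width: 0.0117
finger_force: 52.0
tcp_pos: [0.5954, 0.0963, 0.1817]
ft_force: [1.3, -0.2, 0.9]
t 27.95 tcp [0.5954 0.0963 0.1817] yaw 148.8 w 0.0428 travel [-2.721 -5.345 -0.473] rz 7.51 j6 0.71 ft [ 1.3 -0.2  0.9]
[379.05405405 240.47297297] [374 235  12  12  74] [ 0.5762 -0.1985  0.014 ]
[359.50724638 241.2173913 ] [355 236  11  11  69] [ 0.575  -0.1438  0.014 ]
[422.38554217 243.40963855] [411 237  24  14 166] [ 0.5661 -0.3193  0.014 ]
```

```bash

python3 -m pendant '{"travel":[[0,0,0],[0,0,0],[0,0,0],[0,0,0],[0,0,0],[0,0,0],[0,0,0],[0,0,0]],"rotation":[[0,0,0.94],[0,0,0.94],[0,0,0.94],[0,0,0.94],[0,0,0.94],[0,0,0.94],[0,0,0.94],[0,0,0.92]],"claw":[0,0,0,0,0,0,0,0]}' >/dev/null
python3 -m pendant '{"travel":[[-0.82,-0.249,0],[-0.82,-0.249,0],[-0.82,-0.249,0],[-0.82,-0.249,0],[-0.82,-0.249,0],[-0.82,-0.249,0],[-0.82,-0.249,0],[0,0,0]],"rotation":[[0,0,0],[0,0,0],[0,0,0],[0,0,0],[0,0,0],[0,0,0],[0,0,0],[0,0,0]],"claw":[0,0,0,0,0,0,0,0]}' >/dev/null
python3 -m pendant '{"travel":[[0,0,0.9],[0,0,0.9],[0,0,0.9],[0,0,0],[0,0,0]],"rotation":[[0,0,0],[0,0,0],[0,0,0],[0,0,0],[0,0,0]],"claw":[0,0,0,0,0]}' | egrep 'tcp_'
python3 -c "
from h import *
need(.5777,-.1435,.014,103.7)"
```

```text
tcp_pos: [0.5759, -0.143, 0.0653]
t 29.75 tcp [ 0.5759 -0.143   0.0653] yaw 103.8 w 0.0428 travel [-0.028  0.049  1.282] rz 0.01 j6 1.09 ft [ 0.4 -0.3  0.1]
```

```bash

python3 -m pendant '{"travel":[[-0.028,0.049,0.44],[0,0,0.44],[0,0,0.45],[0,0,0],[0,0,0]],"rotation":[[0,0,0],[0,0,0],[0,0,0],[0,0,0],[0,0,0]],"claw":[0,0,0,0,0]}' | egrep 'tcp_|ft'
python3 -m pendant '{"travel":[[0,0,0],[0,0,0],[0,0,0],[0,0,0],[0,0,0],[0,0,0],[0,0,0]],"rotation":[[0,0,0],[0,0,0],[0,0,0],[0,0,0],[0,0,0],[0,0,0],[0,0,0]],"claw":[-1,-1,-1,-1,-1,-1,-1]}' 40
python3 -m pendant '{"travel":[[0,0,-0.3],[0,0,-0.7],[0,0,-0.9],[0,0,-0.9],[0,0,-0.9],[0,0,0],[0,0,0],[0,0,0]],"rotation":[[0,0,0],[0,0,0],[0,0,0],[0,0,0],[0,0,0],[0,0,0],[0,0,0],[0,0,0]],"claw":[-1,-1,-1,-1,-1,-1,-1,-1]}' 70 | egrep 'tcp_|wid|fin'
python3 -c "
from h import *
need(.5213,.0785,.14,103.7)"
```

```text
tcp_pos: [0.5844, -0.1452, 0.021]
ft_force: [-4.3, 2.2, 20.4]
time_s: 30.75
tcp_pos: [0.5832, -0.1471, 0.0235]
tool_rot: [[-0.237, 0.971, 0.006], [0.971, 0.237, -0.006], [-0.008, 0.005, -1.0]]
ft_force: [-12.7, -2.6, 36.0]
gripper_width: 0.0002
finger_force: 18.2
tcp_pos: [0.582, -0.1446, 0.1647]
gripper_width: -0.0002
finger_force: 0.0
t 31.4167 tcp [ 0.582  -0.1446  0.1647] yaw 103.8 w -0.0002 travel [ 5.778 -0.145  0.607] rz 0.02 j6 1.09 ft [ 0.   0.9 -1.2]
```

A finger landed on the disc's top, so I'll re-measure the board.

```bash
python3 - <<'E'
from h import *
g=bot.grab_frame('top');a=bot.grab_frame('scene')
for n,q,w in(('T',g,(335,222,450,258)),('S',a,(335,280,425,370))):
  for c,s,m in blobs(q,q['image'].max(2)<115,*w,30): print(n,c.round(1),s,ray(q,*c,.014).round(4))
cv2.imwrite('pics/b1.png',np.hstack([cv2.resize(g['image'][220:262,335:450],None,fx=3.9,fy=3.9,interpolation=cv2.INTER_CUBIC)[:160],cv2.resize(a['image'][275:317,335:425],None,fx=3.9,fy=3.9,interpolation=cv2.INTER_CUBIC)[:160]]))
E
```

```text
T [346.5 237.8] [335 222  33  36 655] [ 0.585  -0.1074  0.014 ]
T [420.6 240.6] [410 222  25  36 242] [ 0.5741 -0.3146  0.014 ]
T [444.2 236.6] [423 222  27  36 280] [ 0.5845 -0.381   0.014 ]
S [354.4 335.7] [ 335  280   53   90 1543] [ 0.5049 -0.2308  0.014 ]
S [404.9 303.3] [ 367  280   58   71 2101] [ 0.6629 -0.2167  0.014 ]
S [358.6 297.9] [352 291  14  14 138] [ 0.5743 -0.1434  0.014 ]
S [372.5 313.1] [365 306  15  14 137] [ 0.5781 -0.1993  0.014 ]
S [398.3 351.5] [386 339  25  25 316] [ 0.5683 -0.3202  0.014 ]
```

View pics/b1.png

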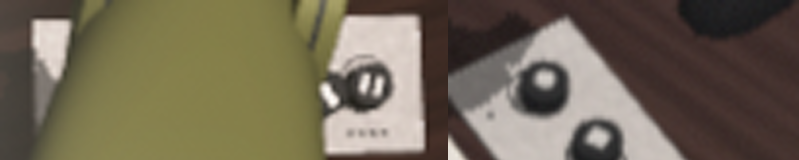

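The scene camera shows disc 1 at about (.574,-.143). I'll use a wider opening and squeeze it twice at right angles so the disc is centred on the tool axis.

```bash

python3 -m pendant '{"travel":[[0,-0.14,0.8],[0,0,0.8],[0,0,0.8],[0,0,0],[0,0,0],[0,0,0]],"rotation":[[0,0,0],[0,0,0],[0,0,0],[0,0,0],[0,0,0],[0,0,0]],"claw":[0.45,0.45,0.45,0.45,0.45,0.45]}' | egrep 'tcp_|wid'
python3 -c "
from h import *
need(.5757,-.1435,.013,103.7)"
```

```text
tcp_pos: [0.5759, -0.146, 0.0672]
gripper_width: 0.0618
t 32.0167 tcp [ 0.5759 -0.146   0.0672] yaw 103.8 w 0.0618 travel [0.061 0.01  1.355] rz 0.01 j6 1.08 ft [-0.1  0.6 -0.6]
```

```bash

python3 -m pendant '{"travel":[[0.061,0.01,0.45],[0,0,0.45],[0,0,0.2],[0,0,0],[0,0,0]],"rotation":[[0,0,0],[0,0,0],[0,0,0],[0,0,0],[0,0,0]],"claw":[0.45,0.45,0.45,0.45,0.45]}' | egrep 'tcp_|ft'
python3 -m pendant '{"travel":[[0,0,0.15],[0,0,0.1],[0,0,0],[0,0,0]],"rotation":[[0,0,0],[0,0,0],[0,0,0],[0,0,0]],"claw":[0.45,0.45,0.45,0.45]}' | egrep 'tcp_|ft'
python3 -m pendant '{"travel":[[0,0,0],[0,0,0],[0,0,0],[0,0,0],[0,0,0],[0,0,0],[0,0,0]],"rotation":[[0,0,0],[0,0,0],[0,0,0],[0,0,0],[0,0,0],[0,0,0],[0,0,0]],"claw":[-1,-1,-1,-1,-1,-1,-1]}' 25
```

```text
tcp_pos: [0.5762, -0.1436, 0.0238]
ft_force: [0.7, 0.4, -0.2]
tcp_pos: [0.5753, -0.1435, 0.0127]
ft_force: [0.4, -0.4, 1.3]
time_s: 33.35
tcp_pos: [0.5757, -0.1435, 0.0131]
tool_rot: [[-0.238, 0.971, 0.001], [0.971, 0.238, -0.0], [-0.0, 0.001, -1.0]]
ft_force: [-0.4, 0.5, 3.7]
gripper_width: 0.0306
finger_force: 24.9
```

```bash

python3 -m pendant '{"travel":[[0,0,0],[0,0,0],[0,0,0],[0,0,0],[0,0,-0.6],[0,0,-0.6],[0,0,0],[0,0,0]],"rotation":[[0,0,0],[0,0,0],[0,0,0],[0,0,0],[0,0,0],[0,0,0],[0,0,0],[0,0,0]],"claw":[0.2,0.2,0.2,0.2,0.2,0.2,0.2,0.2]}' | egrep 'tcp_|ft'
python3 -m pendant '{"travel":[[0,0,0],[0,0,0],[0,0,0],[0,0,0],[0,0,0],[0,0,0]],"rotation":[[0,0,0.916],[0,0,0.916],[0,0,0.916],[0,0,0.916],[0,0,0.916],[0,0,0.916]],"claw":[0.2,0.2,0.2,0.2,0.2,0.2]}' >/dev/null
python3 -m pendant '{"travel":[[0,0,0],[0,0,0],[0,0,0],[0,0,0],[0,0,0],[0,0,0],[0,0,0],[0,0,0]],"rotation":[[0,0,0.916],[0,0,0.916],[0,0,0.916],[0,0,0.916],[0,0,0.916],[0,0,0.92],[0,0,0],[0,0,0]],"claw":[0.2,0.2,0.2,0.2,0.2,0.2,0.2,0.2]}' >/dev/null
python3 -c "
from h import *
need(.5757,-.1435,.0125,37.8)"
python3 -m pendant '{"travel":[[0,0,0.6],[0,0,0.5],[0,0,0.1],[0,0,0],[0,0,0]],"rotation":[[0,0,0],[0,0,0],[0,0,0],[0,0,0],[0,0,0]],"claw":[0.2,0.2,0.2,0.2,0.2]}' | egrep 'tcp_|ft'
python3 -m pendant '{"travel":[[0,0,0],[0,0,0],[0,0,0],[0,0,0],[0,0,0],[0,0,0],[0,0,0],[0,0,0]],"rotation":[[0,0,0],[0,0,0],[0,0,0],[0,0,0],[0,0,0],[0,0,0],[0,0,0],[0,0,0]],"claw":[-1,-1,-1,-1,-1,-1,-1,-1]}' 30 | egrep 'tcp_|ft|wid|fing'
```

```text
tcp_pos: [0.5768, -0.1438, 0.062]
ft_force: [-1.0, 0.1, -0.5]
t 35.1833 tcp [ 0.5745 -0.1432  0.0596] yaw 37.9 w 0.0511 travel [0.02  0.025 1.177] rz 0.02 j6 2.24 ft [-0.1 -0.2  0.2]
tcp_pos: [0.5752, -0.1434, 0.0127]
ft_force: [0.4, -0.1, 1.3]
tcp_pos: [0.5766, -0.1438, 0.0141]
ft_force: [-0.7, 0.2, 5.9]
gripper_width: 0.0301
finger_force: 29.9
```

```bash

python3 -m pendant '{"travel":[[0,0,0],[0,0,-0.4],[0,0,-0.8],[0,0,-0.8],[0,0,-0.8],[0,0,-0.8],[0,0,0],[0,0,0]],"rotation":[[0,0,0],[0,0,0],[0,0,0],[0,0,0],[0,0,0],[0,0,0],[0,0,-0.8],[0,0,-0.8]],"claw":[-1,-1,-1,-1,-1,-1,-1,-1]}' 70| egrep 'tcp_|wid|fing'
python3 -m pendant '{"travel":[[0,0,0],[0,0,0],[0,0,0],[0,0,0],[0,0,0],[0,0,0],[0,0,0],[0,0,0]],"rotation":[[0,0,-0.94],[0,0,-0.94],[0,0,-0.94],[0,0,-0.94],[0,0,-0.94],[0,0,-0.94],[0,0,-0.94],[0,0,-0.94]],"claw":[-1,-1,-1,-1,-1,-1,-1,-1]}' >/dev/null
python3 -m pendant '{"travel":[[0,0,0],[0.715,0,0],[0.715,0,0],[0.715,0,0],[0.715,0,0],[0.715,0,0],[0.715,0,0],[0.715,0,0]],"rotation":[[0,0,-1],[0,0,-0.88],[0,0,0],[0,0,0],[0,0,0],[0,0,0],[0,0,0],[0,0,0]],"claw":[-1,-1,-1,-1,-1,-1,-1,-1]}' >/dev/null
python3 -m pendant '{"travel":[[0.715,0,0],[0,0,0],[0,0,0],[0,0,0]],"rotation":[[0,0,0],[0,0,0],[0,0,0],[0,0,0]],"claw":[-1,-1,-1,-1]}' | egrep 'tcp_|wid|fing'
python3 -c "
from h import *
need(.5213,.0785,.065,103.7)"
```

```text
tcp_pos: [0.5773, -0.1439, 0.1598]
gripper_width: 0.0286
finger_force: 69.1
tcp_pos: [0.5233, 0.0791, 0.1567]
gripper_width: 0.0288
finger_force: 69.2
t 38.6 tcp [0.5233 0.0791 0.1567] yaw 103.8 w 0.0288 travel [ 0.    -0.053  2.292] rz 0.02 j6 1.48 ft [-0.2 -0.4 -0.4]
```

```bash

python3 -m pendant '{"travel":[[0,-0.03,0.6],[0,0,0.6],[0,0,0.6],[0,0,0.45],[0,0,0],[0,0,0],[0,0,0]],"rotation":[[0,0,0.02],[0,0,0],[0,0,0],[0,0,0],[0,0,0],[0,0,0],[0,0,0]],"claw":[-1,-1,-1,-1,-1,-1,-1]}' | egrep 'tcp_|wid|ft'
python3 -c "
from h import *
need(.5214,.0786,.055,103.7)"
```

```text
tcp_pos: [0.5232, 0.0783, 0.0676]
ft_force: [-0.6, 0.9, -0.1]
gripper_width: 0.0281
t 39.1833 tcp [0.5232 0.0783 0.0676] yaw 103.6 w 0.0281 travel [ 0.018 -0.043  0.314] rz -0.02 j6 1.48 ft [-0.6  0.9 -0.1]
```

```bash

python3 -m pendant '{"travel":[[0.015,-0.03,0.15],[0,0,0],[0,0,0],[0,0,0]],"rotation":[[0,0,0],[0,0,0],[0,0,0],[0,0,0]],"claw":[-1,-1,-1,-1]}' | egrep 'tcp_|ft'
python3 -m pendant '{"travel":[[0,0,0.1],[0,0,0],[0,0,0]],"rotation":[[0,0,0],[0,0,0],[0,0,0]],"claw":[-1,-1,-1]}' | egrep 'tcp_|ft'
python3 -m pendant '{"travel":[[0,0,0.08],[0,0,0],[0,0,0]],"rotation":[[0,0,0],[0,0,0],[0,0,0]],"claw":[-1,-1,-1]}' | egrep 'tcp_|ft'
python3 -m pendant '{"travel":[[0,0,0.06],[0,0,0],[0,0,0]],"rotation":[[0,0,0],[0,0,0],[0,0,0]],"claw":[-1,-1,-1]}' | egrep 'tcp_|ft'
```

```text
tcp_pos: [0.5212, 0.0793, 0.0612]
ft_force: [-0.1, 0.0, -0.7]
tcp_pos: [0.5207, 0.0793, 0.0565]
ft_force: [-0.4, -0.2, -0.9]
tcp_pos: [0.5206, 0.0793, 0.0532]
ft_force: [0.5, -0.6, -0.1]
tcp_pos: [0.5207, 0.0792, 0.0509]
ft_force: [0.6, 0.4, -0.9]
```

The disc is inside the ring with no contact force. I'll seat it and release.

```bash

python3 -m pendant '{"travel":[[0,0,0.03],[0,0,0],[0,0,0]],"rotation":[[0,0,0],[0,0,0],[0,0,0]],"claw":[-1,-1,-1]}' 30 | egrep 'tcp_|ft'
python3 -m pendant '{"travel":[[0,0,0],[0,0,0],[0,0,0],[0,0,0],[0,0,0],[0,0,0],[0,0,0]],"rotation":[[0,0,0],[0,0,0],[0,0,0],[0,0,0],[0,0,0],[0,0,0],[0,0,0]],"claw":[-0.25,-0.2,-0.15,-0.1,-0.05,0,0]}' | egrep 'tcp_|ft|wid'
python3 -m pendant '{"travel":[[0,0,-0.3],[0,0,-0.6],[0,0,-0.7],[0,0,-0.5],[0,0,0],[0,0,0],[0,0,0]],"rotation":[[0,0,0],[0,0,0],[0,0,0],[0,0,0],[0,0,0],[0,0,0],[0,0,0]],"claw":[0,0,0,0,0,0,0]}' | egrep 'tcp_|ft|wid'
python3 - <<'E'
from h import *
need(.5913,.0956,.13,148.7)
a=bot.grab_frame('scene')
for c,s,m in blobs(a,a['image'].max(2)<115,275,215,320,255,20): print(c.round(1),s,ray(a,*c,.05).round(4))
for c,s,m in blobs(a,a['image'].max(2)<115,345,282,380,325,30): print('b',c.round(1),s,ray(a,*c,.014).round(4))
E
```

```text
tcp_pos: [0.521, 0.0793, 0.0504]
ft_force: [-1.3, -0.2, 4.5]
tcp_pos: [0.5209, 0.0793, 0.0498]
ft_force: [0.0, -0.2, -0.1]
gripper_width: 0.0428
tcp_pos: [0.5203, 0.0792, 0.1332]
ft_force: [-0.8, 0.6, -0.2]
gripper_width: 0.0426
t 41.6833 tcp [0.5203 0.0792 0.1332] yaw 103.7 w 0.0426 travel [-0.021  1.821  0.079] rz -7.5 j6 1.48 ft [-0.8  0.6 -0.2]
[285.  217.6] [281 215   8   7  45] [0.5365 0.1636 0.05  ]
[314.1 218. ] [309 215  11   8  76] [0.6029 0.1214 0.05  ]
[293.2 236.5] [284 224  18  22 154] [0.5216 0.0921 0.05  ]
[280.  248.6] [275 238  13  17 115] [0.4718 0.0731 0.05  ]
b [349.6 283.8] [345 282  14   7  53] [ 0.5791 -0.0945  0.014 ]
b [375.4 286.4] [368 282  12  14  91] [ 0.6303 -0.1355  0.014 ]
b [372.4 313.1] [365 306  15  14 137] [ 0.5779 -0.1993  0.014 ]
b [347.7 320.3] [345 313   9  12  55] [ 0.515  -0.1854  0.014 ]
```

Specimen 1 is seated. Next is knob click 1→2.

```bash

python3 -m pendant '{"travel":[[0,0.6,0],[0,0.6,0],[0,0.62,0],[-0.02,0,0],[0,0,0],[0,0,0],[0,0,0],[0,0,0]],"rotation":[[0,0,0],[0,0,0],[0,0,0],[0,0,-0.94],[0,0,-0.94],[0,0,-0.94],[0,0,-0.94],[0,0,-0.94]],"claw":[-0.3,-0.3,-0.3,-0.3,-0.3,-0.3,-0.3,-0.3]}' >/dev/null
python3 -m pendant '{"travel":[[0,0,0],[0,0,0],[0,0,0],[0,0,0],[0,0,0],[0,0,0]],"rotation":[[0,0,-0.94],[0,0,-0.94],[0,0,-0.92],[0,0,0],[0,0,0],[0,0,0]],"claw":[-0.3,-0.3,-0.3,-0.3,-0.3,-0.3]}' >/dev/null
python3 -c "
from h import *
need(.5913,.0956,.0815,148.7)"
```

```text
t 42.9 tcp [0.5912 0.0956 0.1329] yaw 148.6 w 0.0298 travel [-0.004  0.002  1.285] rz -0.02 j6 0.71 ft [-0.   0.2 -0.4]
```

```bash

python3 -m pendant '{"travel":[[0,0,0.4],[0,0,0.4],[0,0,0.3],[0,0,0.18],[0,0,0],[0,0,0]],"rotation":[[0,0,0],[0,0,0],[0,0,0],[0,0,0],[0,0,0],[0,0,0]],"claw":[-0.3,-0.3,-0.3,-0.3,-0.3,-0.3]}' | egrep 'tcp_|ft'
python3 -m pendant '{"travel":[[0,0,0],[0,0,0],[0,0,0],[0,0,0],[0,0,0],[0,0,0],[0,0,0]],"rotation":[[0,0,0],[0,0,0],[0,0,0],[0,0,0],[0,0,0],[0,0,0],[0,0,0]],"claw":[-1,-1,-1,-1,-1,-1,-1]}' 50 | egrep 'tcp_|ft|wid'
python3 -m pendant '{"travel":[[0,0,0],[0,0,0],[0,0,0],[0,0,0],[0,0,0],[0,0,0],[0,0,0],[0,0,0]],"rotation":[[0,0,0.94],[0,0,0.94],[0,0,0.94],[0,0,0.94],[0,0,0.94],[0,0,0.94],[0,0,0.94],[0,0,0.92]],"claw":[-1,-1,-1,-1,-1,-1,-1,-1]}' >/dev/null
python3 -m pendant '{"travel":[[0,0,0],[0,0,0],[0,0,0]],"rotation":[[0,0,0],[0,0,0],[0,0,0]],"claw":[-1,-1,-1]}'
python3 -m pendant '{"travel":[[0,0,0],[0,0,0],[0,0,0],[0,0,-0.3],[0,0,-0.7],[0,0,-0.7],[0,0,-0.3],[0,0,0]],"rotation":[[0,0,0],[0,0,0],[0,0,0],[0,0,0],[0,0,0],[0,0,0],[0,0,0],[0,0,0]],"claw":[-0.3,-0.3,-0.3,-0.3,-0.3,0.2,0.2,0.2]}' | egrep 'tcp_|ft'
python3 - <<'E'
from h import *
need(.5775,-.199,.065,103.7)
g=bot.grab_frame('top');a=bot.grab_frame('scene')
for n,q,w in(('T',g,(347,228,442,253)),('S',a,(350,282,420,365))):
  for c,s,m in blobs(q,q['image'].max(2)<115,*w,30): print(n,c.round(1),s,ray(q,*c,.014).round(4))
E
```

```text
tcp_pos: [0.5915, 0.0957, 0.0824]
ft_force: [0.2, -0.7, 0.1]
tcp_pos: [0.5921, 0.0951, 0.0837]
ft_force: [-1.8, -2.9, 6.3]
gripper_width: 0.0114
time_s: 44.9
tcp_pos: [0.5915, 0.0947, 0.0837]
tool_rot: [[-0.236, 0.972, 0.0], [0.972, 0.236, -0.002], [-0.002, -0.0, -1.0]]
ft_force: [-3.0, -6.1, 6.7]
gripper_width: 0.0118
finger_force: 52.3
tcp_pos: [0.5947, 0.0966, 0.1663]
ft_force: [1.1, -0.4, 0.1]
t 45.5667 tcp [0.5947 0.0966 0.1663] yaw 103.7 w 0.051 travel [-7.078 -2.187  2.516] rz 0.0 j6 1.49 ft [ 1.1 -0.4  0.1]
T [379.1 240.5] [374 235  12  12  75] [ 0.576  -0.1985  0.014 ]
T [422.4 243.4] [411 237  24  14 168] [ 0.566  -0.3193  0.014 ]
S [402.1 302.6] [ 368  282   52   63 1654] [ 0.6582 -0.2114  0.014 ]
S [372.5 313.1] [365 306  15  14 136] [ 0.578  -0.1993  0.014 ]
S [362.7 350.8] [350 320  34  45 660] [ 0.4987 -0.2756  0.014 ]
S [398.3 351.5] [386 339  25  25 317] [ 0.5682 -0.3203  0.014 ]
```

```bash

python3 -m pendant '{"travel":[[-0.786,-0.232,0],[-0.786,-0.232,0],[-0.786,-0.232,0],[-0.786,-0.232,0],[-0.786,-0.232,0],[-0.786,-0.232,0],[-0.786,-0.232,0],[-0.786,-0.232,0]],"rotation":[[0,0,0],[0,0,0],[0,0,0],[0,0,0],[0,0,0],[0,0,0],[0,0,0],[0,0,0]],"claw":[0.45,0.45,0.45,0.45,0.45,0.45,0.45,0.45]}' >/dev/null
python3 -m pendant '{"travel":[[-0.786,-0.232,0],[0,0,0.8],[0,0,0.8],[0,0,0.8],[0,0,0],[0,0,0],[0,0,0]],"rotation":[[0,0,0],[0,0,0],[0,0,0],[0,0,0],[0,0,0],[0,0,0],[0,0,0]],"claw":[0.45,0.45,0.45,0.45,0.45,0.45,0.45]}' >/dev/null
python3 -c "
from h import *
need(.577,-.199,.013,103.7)"
```

```text
t 46.9167 tcp [ 0.5778 -0.1988  0.067 ] yaw 103.7 w 0.062 travel [-0.    -0.021  1.35 ] rz 0.0 j6 1.0 ft [-0.1 -0.1  1. ]
```

```bash

python3 -m pendant '{"travel":[[0,-0.02,0.5],[0,0,0.4],[0,0,0.3],[0,0,0.15],[0,0,0],[0,0,0]],"rotation":[[0,0,0],[0,0,0],[0,0,0],[0,0,0],[0,0,0],[0,0,0]],"claw":[0.45,0.45,0.45,0.45,0.45,0.45]}' | egrep 'tcp_|ft'
python3 -m pendant '{"travel":[[0,0,0],[0,0,0],[0,0,0],[0,0,0],[0,0,0],[0,0,0],[0,0,0]],"rotation":[[0,0,0],[0,0,0],[0,0,0],[0,0,0],[0,0,0],[0,0,0],[0,0,0]],"claw":[-1,-1,-1,-1,-1,-1,-1]}' 25 | egrep 'tcp_|ft|wid'
python3 -m pendant '{"travel":[[0,0,0],[0,0,0],[0,0,0],[0,0,0],[0,0,-0.6],[0,0,-0.6],[0,0,0],[0,0,0]],"rotation":[[0,0,0],[0,0,0],[0,0,0],[0,0,0],[0,0,0],[0,0,0],[0,0,0.8],[0,0,0.9]],"claw":[0.2,0.2,0.2,0.2,0.2,0.2,0.2,0.2]}' | egrep 'tcp_|ft'
python3 -m pendant '{"travel":[[0,0,0],[0,0,0],[0,0,0],[0,0,0],[0,0,0],[0,0,0],[0,0,0],[0,0,0]],"rotation":[[0,0,0.95],[0,0,0.95],[0,0,0.95],[0,0,0.95],[0,0,0.95],[0,0,0.95],[0,0,0.95],[0,0,0.95]],"claw":[0.2,0.2,0.2,0.2,0.2,0.2,0.2,0.2]}' >/dev/null
python3 -m pendant '{"travel":[[0,0,0],[0,0,0],[0,0,0],[0,0,0],[0,0,0],[0,0,0],[0,0,0],[0,0,0]],"rotation":[[0,0,0.95],[0,0,0.95],[0,0,0.95],[0,0,0.95],[0,0,0.95],[0,0,0.95],[0,0,0],[0,0,0]],"claw":[0.2,0.2,0.2,0.2,0.2,0.2,0.2,0.2]}' >/dev/null
python3 -c "
from h import *
need(.577,-.199,.0125,13.7)"
```

```text
tcp_pos: [0.578, -0.1993, 0.0141]
ft_force: [-0.7, 0.0, 0.6]
tcp_pos: [0.5778, -0.1994, 0.014]
ft_force: [-1.3, 1.0, 6.2]
gripper_width: 0.0306
tcp_pos: [0.5783, -0.1997, 0.0624]
ft_force: [0.8, 0.6, -0.3]
t 50.0 tcp [ 0.5767 -0.1991  0.0604] yaw 13.8 w 0.0514 travel [ 9.000e-03 -1.000e-03  1.198e+00] rz 0.02 j6 2.57 ft [-0.1  0.1 -0.2]
```

```bash

python3 -m pendant '{"travel":[[0,0,0.5],[0,0,0.4],[0,0,0.2],[0,0,0.08],[0,0,0],[0,0,0]],"rotation":[[0,0,0],[0,0,0],[0,0,0],[0,0,0],[0,0,0],[0,0,0]],"claw":[0.2,0.2,0.2,0.2,0.2,0.2]}' | egrep 'tcp_|ft'
python3 -m pendant '{"travel":[[0,0,0],[0,0,0],[0,0,0],[0,0,0],[0,0,0],[0,0,0],[0,0,0]],"rotation":[[0,0,0],[0,0,0],[0,0,0],[0,0,0],[0,0,0],[0,0,0],[0,0,0]],"claw":[-1,-1,-1,-1,-1,-1,-1]}' 30 | egrep 'tcp_|ft|wid'
python3 -m pendant '{"travel":[[0,0,0],[0,0,-0.4],[0,0,-0.8],[0,0,-0.8],[0,0,-0.8],[0,0,-0.8],[0,0,0],[0,0,0]],"rotation":[[0,0,0],[0,0,0],[0,0,0],[0,0,0],[0,0,0],[0,0,0],[0,0,-0.8],[0,0,-0.9]],"claw":[-1,-1,-1,-1,-1,-1,-1,-1]}' 70| egrep 'tcp_|wid|fing'
python3 -m pendant '{"travel":[[0,0,0],[0,0,0],[0,0,0],[0,0,0],[0,0,0],[0,0,0],[0,0,0],[0,0,0]],"rotation":[[0,0,-0.95],[0,0,-0.95],[0,0,-0.95],[0,0,-0.95],[0,0,-0.95],[0,0,-0.95],[0,0,-0.95],[0,0,-0.95]],"claw":[-1,-1,-1,-1,-1,-1,-1,-1]}' >/dev/null
python3 -m pendant '{"travel":[[0,0,0],[0,0,0],[0,0,0],[0,0,0],[0,0,0],[0,0,0],[0.786,0.033,0],[0.786,0.033,0]],"rotation":[[0,0,-0.95],[0,0,-0.95],[0,0,-0.95],[0,0,-0.95],[0,0,-0.95],[0,0,-0.95],[0,0,0],[0,0,0]],"claw":[-1,-1,-1,-1,-1,-1,-1,-1]}' >/dev/null
python3 -m pendant '{"travel":[[0.786,0.033,0],[0.786,0.033,0],[0.786,0.033,0],[0.786,0.033,0],[0.786,0.033,0],[0.786,0.033,0],[0.786,0.033,0],[0,0,0]],"rotation":[[0,0,0],[0,0,0],[0,0,0],[0,0,0],[0,0,0],[0,0,0],[0,0,0],[0,0,0]],"claw":[-1,-1,-1,-1,-1,-1,-1,-1]}' >/dev/null
python3 -m pendant '{"travel":[[0,0,0.6],[0,0,0.6],[0,0,0.6],[0,0,0.45],[0,0,0],[0,0,0],[0,0,0]],"rotation":[[0,0,0],[0,0,0],[0,0,0],[0,0,0],[0,0,0],[0,0,0],[0,0,0]],"claw":[-1,-1,-1,-1,-1,-1,-1]}' | egrep 'tcp_|wid|ft'
python3 -c "
from h import *
need(.5211,.079,.0565,103.7)"
```

```text
tcp_pos: [0.5771, -0.1993, 0.0138]
ft_force: [-0.1, -0.2, 0.5]
tcp_pos: [0.5778, -0.1995, 0.0146]
ft_force: [-1.2, 0.3, 6.1]
gripper_width: 0.0305
tcp_pos: [0.5786, -0.1997, 0.1604]
gripper_width: 0.0285
finger_force: 69.1
tcp_pos: [0.5222, 0.0784, 0.0683]
ft_force: [-0.2, 0.3, 0.1]
gripper_width: 0.0284
t 54.3333 tcp [0.5222 0.0784 0.0683] yaw 103.7 w 0.0284 travel [ 0.021 -0.023  0.296] rz -0.01 j6 1.48 ft [-0.2  0.3  0.1]
```

```bash

python3 -m pendant '{"travel":[[0.018,-0.015,0.15],[0,0,0],[0,0,0],[0,0,0]],"rotation":[[0,0,0],[0,0,0],[0,0,0],[0,0,0]],"claw":[-1,-1,-1,-1]}' | egrep 'tcp_|ft'
python3 -m pendant '{"travel":[[0,0,0.1],[0,0,0],[0,0,0]],"rotation":[[0,0,0],[0,0,0],[0,0,0]],"claw":[-1,-1,-1]}' | egrep 'tcp_|ft'
python3 -m pendant '{"travel":[[0,0,0.08],[0,0,0],[0,0,0]],"rotation":[[0,0,0],[0,0,0],[0,0,0]],"claw":[-1,-1,-1]}' | egrep 'tcp_|ft'
python3 -m pendant '{"travel":[[0,0,0.06],[0,0,0],[0,0,0]],"rotation":[[0,0,0],[0,0,0],[0,0,0]],"claw":[-1,-1,-1]}' | egrep 'tcp_|ft'
python3 -m pendant '{"travel":[[0,0,0.03],[0,0,0],[0,0,0]],"rotation":[[0,0,0],[0,0,0],[0,0,0]],"claw":[-1,-1,-1]}' | egrep 'tcp_|ft'
```

```text
tcp_pos: [0.5211, 0.0792, 0.062]
ft_force: [0.5, -0.7, -0.4]
tcp_pos: [0.5204, 0.0791, 0.0573]
ft_force: [-0.5, 0.5, -0.6]
tcp_pos: [0.5204, 0.0791, 0.054]
ft_force: [-0.4, 0.2, -0.3]
tcp_pos: [0.5205, 0.0791, 0.0517]
ft_force: [-0.4, -0.5, -0.1]
tcp_pos: [0.5209, 0.0791, 0.0509]
ft_force: [-0.6, -0.3, 3.4]
```

Specimen 2 is seated. I'll release it and turn knob 2→3 (yaw 103.7→58.7).

```bash

python3 -m pendant '{"travel":[[0,0,0],[0,0,0],[0,0,0],[0,0,0],[0,0,0],[0,0,0],[0,0,0]],"rotation":[[0,0,0],[0,0,0],[0,0,0],[0,0,0],[0,0,0],[0,0,0],[0,0,0]],"claw":[-0.25,-0.2,-0.15,-0.1,-0.05,0,0]}' 30 | egrep 'tcp_|ft|wid'
python3 -m pendant '{"travel":[[0,0,-0.3],[0,0,-0.6],[0,0,-0.7],[0,0,-0.5],[0,0.6,0],[0,0.6,0],[0,0.61,0],[0,0,0]],"rotation":[[0,0,0],[0,0,0],[0,0,0],[0,0,0],[0,0,0],[0,0,0],[0,0,0],[0,0,0]],"claw":[0,0,0,0,-0.3,-0.3,-0.3,-0.3]}' >/dev/null
python3 -m pendant '{"travel":[[0,0,0],[0,0,0],[0,0,0]],"rotation":[[0,0,0],[0,0,0],[0,0,0]],"claw":[-0.3,-0.3,-0.3]}' >/dev/null
python3 - <<'E'
from h import *
need(.5913,.0956,.0815,103.7)
a=bot.grab_frame('scene')
for c,s,m in blobs(a,a['image'].max(2)<115,350,282,415,365,30): print('S',c.round(1),s,ray(a,*c,.014).round(4))
E
```

```text
tcp_pos: [0.5207, 0.0791, 0.0506]
ft_force: [-0.1, -0.6, -0.6]
gripper_width: 0.0425
t 57.1667 tcp [0.5897 0.096  0.1343] yaw 103.7 w 0.0297 travel [-0.019  0.039  1.321] rz -0.0 j6 1.49 ft [-0.1  0.3 -0.6]
S [398.7 300.6] [ 368  282   47   57 1353] [ 0.6548 -0.2021  0.014 ]
S [362.7 350.8] [350 320  34  45 660] [ 0.4987 -0.2756  0.014 ]
S [398.3 351.5] [386 339  25  25 317] [ 0.5682 -0.3203  0.014 ]
```

```bash

python3 -m pendant '{"travel":[[-0.01,0.035,0.4],[0,0,0.4],[0,0,0.3],[0,0,0.2],[0,0,0],[0,0,0]],"rotation":[[0,0,0],[0,0,0],[0,0,0],[0,0,0],[0,0,0],[0,0,0]],"claw":[-0.3,-0.3,-0.3,-0.3,-0.3,-0.3]}' | egrep 'tcp_|ft'
python3 -m pendant '{"travel":[[0,0,0],[0,0,0],[0,0,0],[0,0,0],[0,0,0],[0,0,0],[0,0,0]],"rotation":[[0,0,0],[0,0,0],[0,0,0],[0,0,0],[0,0,0],[0,0,0],[0,0,0]],"claw":[-1,-1,-1,-1,-1,-1,-1]}' 50 | egrep 'tcp_|ft|wid'
python3 -m pendant '{"travel":[[0,0,0],[0,0,0],[0,0,0],[0,0,0],[0,0,0],[0,0,0],[0,0,0],[0,0,0]],"rotation":[[0,0,0.94],[0,0,0.94],[0,0,0.94],[0,0,0.94],[0,0,0.94],[0,0,0.94],[0,0,0.94],[0,0,0.92]],"claw":[-1,-1,-1,-1,-1,-1,-1,-1]}' >/dev/null
python3 -m pendant '{"travel":[[0,0,0],[0,0,0],[0,0,0]],"rotation":[[0,0,0],[0,0,0],[0,0,0]],"claw":[-1,-1,-1]}'
python3 -m pendant '{"travel":[[0,0,0],[0,0,0],[0,0,0],[0,0,-0.3],[0,0,-0.7],[0,0,-0.7],[0,0,-0.3],[0,0,0]],"rotation":[[0,0,0],[0,0,0],[0,0,0],[0,0,0],[0,0,0],[0,0,0],[0,0,0],[0,0,0]],"claw":[-0.3,-0.3,-0.3,-0.3,-0.3,0.2,0.2,0.2]}' | egrep 'tcp_|ft'
python3 - <<'E'
from h import *
need(.5775,-.199,.065,103.7)
a=bot.grab_frame('scene');g=bot.grab_frame('top')
A=cv2.resize(a['image'][332:370,375:420],None,fx=8,fy=8,interpolation=cv2.INTER_CUBIC)
B=cv2.resize(g['image'][226:264,400:445],None,fx=8,fy=8,interpolation=cv2.INTER_CUBIC)
cv2.imwrite('pics/b2.png',np.hstack([B,A]))
E
```

```text
tcp_pos: [0.5918, 0.096, 0.0826]
ft_force: [-0.0, 0.0, -0.0]
tcp_pos: [0.5912, 0.0958, 0.0837]
ft_force: [-5.6, -1.9, 5.4]
gripper_width: 0.0112
time_s: 59.22
tcp_pos: [0.5914, 0.0958, 0.0837]
tool_rot: [[0.52, 0.854, -0.001], [0.854, -0.52, -0.001], [-0.001, -0.001, -1.0]]
ft_force: [-5.9, -1.3, 5.7]
gripper_width: 0.0116
finger_force: 51.0
tcp_pos: [0.5957, 0.0968, 0.1667]
ft_force: [0.5, -0.1, 0.2]
t 59.8833 tcp [0.5957 0.0968 0.1667] yaw 58.7 w 0.0513 travel [-6.569  3.438  2.528] rz -7.5 j6 2.28 ft [ 0.5 -0.1  0.2]
```

View pics/b2.png

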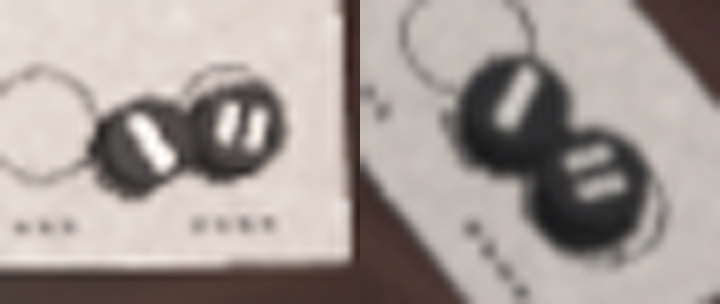

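The last picture shows disc 3 (one bar) at top pixel ≈ (417,244), touching disc 4 (two bars) at ≈ (429,241.5). I'll take disc 3 with the fingers across the line joining them and re-grip it on the free ring 2.

```bash
python3 - <<'E'
from h import *
f=dict(np.load('top0.npz'));a=dict(np.load('scene0.npz'))
# scene crop: disc3 hull centre (512,115), disc4 (587,190)
print(ray(f,400+142/8-.4,226+147/8-.4,.014),ray(a,375+(513-360)/8-.4,332+115/8-.4,.014))
print(ray(f,400+237/8-.4,226+130/8-.4,.014),ray(a,375+(590-360)/8-.4,332+190/8-.4,.014))
E
python3 -m pendant '{"travel":[[0,0,0],[0,0,0],[0,0,0],[0,0,0],[0,0,0],[0,0,0],[0,0,0],[0,0,0]],"rotation":[[0,0,-0.94],[0,0,-0.94],[0,0,-0.94],[0,0,-0.94],[0,0,-0.94],[0,0,-0.94],[0,0,-0.94],[0,0,-0.92]],"claw":[0.45,0.45,0.45,0.45,0.45,0.45,0.45,0.45]}' | grep tcp_
```

```text
[ 0.56473123 -0.30522455  0.014     ] [ 0.56790375 -0.30245865  0.014     ]
[ 0.57020547 -0.33860431  0.014     ] [ 0.57222053 -0.33463474  0.014     ]
tcp_pos: [0.5914, 0.0961, 0.1605]
```

```bash

python3 -m pendant '{"travel":[[-0.798,-0.247,0],[-0.798,-0.247,0],[-0.798,-0.247,0],[-0.798,-0.247,0],[-0.798,-0.247,0],[-0.798,-0.247,0],[-0.798,-0.247,0],[-0.798,-0.247,0]],"rotation":[[0,0,0],[0,0,0],[0,0,0],[0,0,0],[0,0,0],[0,0,0],[0,0,0],[0,0,0]],"claw":[0.45,0.45,0.45,0.45,0.45,0.45,0.45,0.45]}' >/dev/null
python3 -m pendant '{"travel":[[-0.798,-0.247,0],[-0.798,-0.247,0],[-0.798,-0.247,0],[-0.798,-0.247,0],[0,0,0.8],[0,0,0.8],[0,0,0.7],[0,0,0]],"rotation":[[0,0,0],[0,0,0],[0,0,0],[0,0,0],[0,0,0],[0,0,0],[0,0,0],[0,0,0]],"claw":[0.45,0.45,0.45,0.45,0.45,0.45,0.45,0.45]}' >/dev/null
python3 -m pendant '{"travel":[[0,0,0],[0,0,0],[0,0,0]],"rotation":[[0,0,0],[0,0,0],[0,0,0]],"claw":[0.45,0.45,0.45]}' >/dev/null
python3 -c "
from h import *
need(.567,-.304,.013,102)"
```

```text
t 62.2333 tcp [ 0.5693 -0.3045  0.0725] yaw 103.7 w 0.0619 travel [ 0.029 -0.058  1.488] rz 0.28 j6 0.84 ft [ 0.5 -1.2  0.2]
```

Descend, grip, lift a little, move to ring 2, and set down.

```bash

python3 -m pendant '{"travel":[[0.02,-0.05,0.5],[0,0,0.5],[0,0,0.3],[0,0,0.16],[0,0,0],[0,0,0]],"rotation":[[0,0,0],[0,0,0],[0,0,0],[0,0,0],[0,0,0],[0,0,0]],"claw":[0.45,0.45,0.45,0.45,0.45,0.45]}' | egrep 'tcp_|ft'
python3 -m pendant '{"travel":[[0,0,0],[0,0,0],[0,0,0],[0,0,0],[0,0,0],[0,0,0],[0,0,0]],"rotation":[[0,0,0],[0,0,0],[0,0,0],[0,0,0],[0,0,0],[0,0,0],[0,0,0]],"claw":[-1,-1,-1,-1,-1,-1,-1]}' 40 | egrep 'tcp_|ft|wid'
python3 -m pendant '{"travel":[[0,0,-0.3],[0,0,-0.5],[0,0,-0.2],[0,0,0],[0,0,0]],"rotation":[[0,0,0],[0,0,0],[0,0,0],[0,0,0],[0,0,0]],"claw":[-1,-1,-1,-1,-1]}' | egrep 'tcp_|ft|wid'
python3 -c "
from h import *
need(.577,-.199,.0145,103.7)"
```

```text
tcp_pos: [0.5667, -0.3041, 0.0136]
ft_force: [0.5, -0.0, -0.4]
tcp_pos: [0.5669, -0.3043, 0.0139]
ft_force: [-1.5, -0.3, 5.7]
gripper_width: 0.0299
tcp_pos: [0.5662, -0.304, 0.0526]
ft_force: [0.0, 0.2, -1.1]
gripper_width: 0.03
t 63.7333 tcp [ 0.5662 -0.304   0.0526] yaw 103.7 w 0.03 travel [2.487 0.882 0.952] rz -0.0 j6 0.84 ft [ 0.   0.2 -1.1]
```

```bash

python3 -m pendant '{"travel":[[0.622,0.22,0],[0.622,0.22,0],[0.622,0.22,0],[0.621,0.22,0],[0,0,0],[0,0,0.4],[0,0,0.3],[0,0,0]],"rotation":[[0,0,0],[0,0,0],[0,0,0],[0,0,0],[0,0,0],[0,0,0],[0,0,0],[0,0,0]],"claw":[-1,-1,-1,-1,-1,-1,-1,-1]}' >/dev/null
python3 -m pendant '{"travel":[[0,0,0.12],[0,0,0.08],[0,0,0.05],[0,0,0.03],[0,0,0],[0,0,0]],"rotation":[[0,0,0],[0,0,0],[0,0,0],[0,0,0],[0,0,0],[0,0,0]],"claw":[-1,-1,-1,-1,-1,-1]}' | egrep 'tcp_|ft|wid'
python3 -m pendant '{"travel":[[0,0,0],[0,0,0],[0,0,0],[0,0,0],[0,0,-0.6],[0,0,-0.6],[0,0,0],[0,0,0]],"rotation":[[0,0,0],[0,0,0],[0,0,0],[0,0,0],[0,0,0],[0,0,0],[0,0,0.8],[0,0,0.9]],"claw":[-0.1,0.2,0.2,0.2,0.2,0.2,0.2,0.2]}' | egrep 'tcp_|ft'
python3 -m pendant '{"travel":[[0,0,0],[0,0,0],[0,0,0],[0,0,0],[0,0,0],[0,0,0],[0,0,0],[0,0,0]],"rotation":[[0,0,0.95],[0,0,0.95],[0,0,0.95],[0,0,0.95],[0,0,0.95],[0,0,0.95],[0,0,0.95],[0,0,0.95]],"claw":[0.2,0.2,0.2,0.2,0.2,0.2,0.2,0.2]}' >/dev/null
python3 -m pendant '{"travel":[[0,0,0],[0,0,0],[0,0,0],[0,0,0],[0,0,0],[0,0,0],[0,0,0],[0,0,0]],"rotation":[[0,0,0.95],[0,0,0.95],[0,0,0.95],[0,0,0.95],[0,0,0.95],[0,0,0.95],[0,0,0],[0,0,0]],"claw":[0.2,0.2,0.2,0.2,0.2,0.2,0.2,0.2]}' >/dev/null
python3 -c "
from h import *
need(.577,-.199,.0125,13.7)"
```

```text
tcp_pos: [0.5764, -0.199, 0.0139]
ft_force: [-2.3, 0.1, 4.6]
gripper_width: 0.0301
tcp_pos: [0.5782, -0.1993, 0.063]
ft_force: [-1.0, 0.3, -0.7]
t 66.9 tcp [ 0.5764 -0.1987  0.0609] yaw 13.8 w 0.0511 travel [0.012 0.011 1.21 ] rz 0.02 j6 2.57 ft [-0.2 -1.2  0.4]
```

Same steps as for specimen 2.

```bash

python3 -m pendant '{"travel":[[0,0,0.5],[0,0,0.4],[0,0,0.2],[0,0,0.09],[0,0,0],[0,0,0]],"rotation":[[0,0,0],[0,0,0],[0,0,0],[0,0,0],[0,0,0],[0,0,0]],"claw":[0.2,0.2,0.2,0.2,0.2,0.2]}' | egrep 'tcp_|ft'
python3 -m pendant '{"travel":[[0,0,0],[0,0,0],[0,0,0],[0,0,0],[0,0,0],[0,0,0],[0,0,0]],"rotation":[[0,0,0],[0,0,0],[0,0,0],[0,0,0],[0,0,0],[0,0,0],[0,0,0]],"claw":[-1,-1,-1,-1,-1,-1,-1]}' 30 | egrep 'tcp_|ft|wid'
python3 -m pendant '{"travel":[[0,0,0],[0,0,-0.4],[0,0,-0.8],[0,0,-0.8],[0,0,-0.8],[0,0,-0.8],[0,0,0],[0,0,0]],"rotation":[[0,0,0],[0,0,0],[0,0,0],[0,0,0],[0,0,0],[0,0,0],[0,0,-0.8],[0,0,-0.9]],"claw":[-1,-1,-1,-1,-1,-1,-1,-1]}' 70| egrep 'tcp_|wid|fing'
python3 -m pendant '{"travel":[[0,0,0],[0,0,0],[0,0,0],[0,0,0],[0,0,0],[0,0,0],[0,0,0],[0,0,0]],"rotation":[[0,0,-0.95],[0,0,-0.95],[0,0,-0.95],[0,0,-0.95],[0,0,-0.95],[0,0,-0.95],[0,0,-0.95],[0,0,-0.95]],"claw":[-1,-1,-1,-1,-1,-1,-1,-1]}' >/dev/null
python3 -m pendant '{"travel":[[0,0,0],[0,0,0],[0,0,0],[0,0,0],[0,0,0],[0,0,0],[0.786,0.033,0],[0.786,0.033,0]],"rotation":[[0,0,-0.95],[0,0,-0.95],[0,0,-0.95],[0,0,-0.95],[0,0,-0.95],[0,0,-0.95],[0,0,0],[0,0,0]],"claw":[-1,-1,-1,-1,-1,-1,-1,-1]}' >/dev/null
python3 -m pendant '{"travel":[[0.786,0.033,0],[0.786,0.033,0],[0.786,0.033,0],[0.786,0.033,0],[0.786,0.033,0],[0.786,0.033,0],[0.786,0.033,0],[0,0,0]],"rotation":[[0,0,0],[0,0,0],[0,0,0],[0,0,0],[0,0,0],[0,0,0],[0,0,0],[0,0,0]],"claw":[-1,-1,-1,-1,-1,-1,-1,-1]}' >/dev/null
python3 -m pendant '{"travel":[[0,0,0.6],[0,0,0.6],[0,0,0.6],[0,0,0.45],[0,0,0],[0,0,0],[0,0,0]],"rotation":[[0,0,0],[0,0,0],[0,0,0],[0,0,0],[0,0,0],[0,0,0],[0,0,0]],"claw":[-1,-1,-1,-1,-1,-1,-1]}' | egrep 'tcp_|wid|ft'
python3 -c "
from h import *
need(.5211,.079,.0565,103.7)"
```

```text
tcp_pos: [0.5767, -0.1988, 0.0138]
ft_force: [0.4, 0.7, 0.5]
tcp_pos: [0.5774, -0.1991, 0.0146]
ft_force: [-0.8, -1.0, 6.1]
gripper_width: 0.0302
tcp_pos: [0.5782, -0.1993, 0.1604]
gripper_width: 0.0282
finger_force: 69.1
tcp_pos: [0.5218, 0.0788, 0.0683]
ft_force: [-0.4, 0.3, -0.3]
gripper_width: 0.0287
t 71.2333 tcp [0.5218 0.0788 0.0683] yaw 103.7 w 0.0287 travel [ 0.008 -0.015  0.295] rz -0.01 j6 1.48 ft [-0.4  0.3 -0.3]
```

```bash

python3 -m pendant '{"travel":[[0.008,-0.008,0.15],[0,0,0],[0,0,0],[0,0,0]],"rotation":[[0,0,0],[0,0,0],[0,0,0],[0,0,0]],"claw":[-1,-1,-1,-1]}' | egrep 'tcp_|ft'
python3 -m pendant '{"travel":[[0,0,0.1],[0,0,0],[0,0,0]],"rotation":[[0,0,0],[0,0,0],[0,0,0]],"claw":[-1,-1,-1]}' | egrep 'tcp_|ft'
python3 -m pendant '{"travel":[[0,0,0.08],[0,0,0],[0,0,0]],"rotation":[[0,0,0],[0,0,0],[0,0,0]],"claw":[-1,-1,-1]}' | egrep 'tcp_|ft'
python3 -m pendant '{"travel":[[0,0,0.06],[0,0,0],[0,0,0]],"rotation":[[0,0,0],[0,0,0],[0,0,0]],"claw":[-1,-1,-1]}' | egrep 'tcp_|ft'
python3 -m pendant '{"travel":[[0,0,0.03],[0,0,0],[0,0,0]],"rotation":[[0,0,0],[0,0,0],[0,0,0]],"claw":[-1,-1,-1]}' | egrep 'tcp_|ft|wid'
```

```text
tcp_pos: [0.521, 0.0793, 0.062]
ft_force: [0.9, 0.3, -0.9]
tcp_pos: [0.5204, 0.0792, 0.0573]
ft_force: [-0.2, 0.0, 0.3]
tcp_pos: [0.5204, 0.0792, 0.054]
ft_force: [0.5, 0.9, -0.8]
tcp_pos: [0.5205, 0.0792, 0.0517]
ft_force: [0.1, -0.1, -0.3]
tcp_pos: [0.5208, 0.0792, 0.0509]
ft_force: [-0.4, 0.4, 1.7]
gripper_width: 0.0286
```

Specimen 3 is seated. I'll release it and turn knob 3→4 (58.7→13.7).

```bash

python3 -m pendant '{"travel":[[0,0,0],[0,0,0],[0,0,0],[0,0,0],[0,0,0],[0,0,0],[0,0,0]],"rotation":[[0,0,0],[0,0,0],[0,0,0],[0,0,0],[0,0,0],[0,0,0],[0,0,0]],"claw":[-0.25,-0.2,-0.15,-0.1,-0.05,0,0]}' 30 | egrep 'tcp_|ft|wid'
python3 -m pendant '{"travel":[[0,0,-0.3],[0,0,-0.6],[0,0,-0.7],[0,0,-0.5],[0,0.6,0],[0,0.6,0],[0,0.63,0],[-0.01,0,0]],"rotation":[[0,0,0],[0,0,0],[0,0,0],[0,0,0],[0,0,0],[0,0,0],[0,0,0],[0,0,0.9]],"claw":[0,0,0,0,-0.3,-0.3,-0.3,-0.3]}' >/dev/null
python3 -m pendant '{"travel":[[0,0,0],[0,0,0],[0,0,0],[0,0,0],[0,0,0],[0,0,0],[0,0,0],[0,0,0]],"rotation":[[0,0,0.94],[0,0,0.94],[0,0,0.94],[0,0,0.94],[0,0,0.94],[0,0,0.94],[0,0,0.96],[0,0,0]],"claw":[-0.3,-0.3,-0.3,-0.3,-0.3,-0.3,-0.3,-0.3]}' >/dev/null
python3 -m pendant '{"travel":[[0,0,0],[0,0,0]],"rotation":[[0,0,0],[0,0,0]],"claw":[-0.3,-0.3]}' >/dev/null
python3 -c "
from h import *
need(.5913,.0956,.0815,58.7)"
```

```text
tcp_pos: [0.5206, 0.0793, 0.0506]
ft_force: [-0.4, 0.1, -1.0]
gripper_width: 0.0427
t 74.65 tcp [0.5918 0.0962 0.1346] yaw 58.8 w 0.03 travel [-0.019 -0.003  1.327] rz 0.02 j6 2.28 ft [-0.5 -0.   0.7]
```

```bash

python3 -m pendant '{"travel":[[-0.019,-0.003,0.4],[0,0,0.4],[0,0,0.3],[0,0,0.2],[0,0,0],[0,0,0]],"rotation":[[0,0,0],[0,0,0],[0,0,0],[0,0,0],[0,0,0],[0,0,0]],"claw":[-0.3,-0.3,-0.3,-0.3,-0.3,-0.3]}' | egrep 'tcp_|ft'
python3 -m pendant '{"travel":[[0,0,0],[0,0,0],[0,0,0],[0,0,0],[0,0,0],[0,0,0],[0,0,0]],"rotation":[[0,0,0],[0,0,0],[0,0,0],[0,0,0],[0,0,0],[0,0,0],[0,0,0]],"claw":[-1,-1,-1,-1,-1,-1,-1]}' 50 | egrep 'tcp_|ft|wid'
python3 -m pendant '{"travel":[[0,0,0],[0,0,0],[0,0,0],[0,0,0],[0,0,0],[0,0,0],[0,0,0],[0,0,0]],"rotation":[[0,0,0.94],[0,0,0.94],[0,0,0.94],[0,0,0.94],[0,0,0.94],[0,0,0.94],[0,0,0.94],[0,0,0.92]],"claw":[-1,-1,-1,-1,-1,-1,-1,-1]}' >/dev/null
python3 -m pendant '{"travel":[[0,0,0],[0,0,0],[0,0,0]],"rotation":[[0,0,0],[0,0,0],[0,0,0]],"claw":[-1,-1,-1]}'
python3 -m pendant '{"travel":[[0,0,0],[0,0,0],[0,0,0],[0,0,-0.3],[0,0,-0.7],[0,0,-0.7],[0,0,-0.3],[0,0,0]],"rotation":[[0,0,0],[0,0,0],[0,0,0],[0,0,0],[0,0,0],[0,0,0],[0,0,0],[0,0,0]],"claw":[-0.3,-0.3,-0.3,-0.3,-0.3,0.2,0.2,0.2]}' | egrep 'tcp_|ft'
python3 - <<'E'
from h import *
need(.574,-.334,.0725,13.7)
a=bot.grab_frame('scene');g=bot.grab_frame('top')
for n,q,w in(('T',g,(347,228,442,253)),('S',a,(380,335,420,370))):
  for c,s,m in blobs(q,q['image'].max(2)<115,*w,30): print(n,c.round(1),s,ray(q,*c,.014).round(4))
E
```

```text
tcp_pos: [0.5911, 0.0956, 0.0825]
ft_force: [-0.5, -0.5, 0.5]
tcp_pos: [0.5915, 0.0961, 0.0838]
ft_force: [-2.7, 1.7, 5.2]
gripper_width: 0.0114
time_s: 76.65
tcp_pos: [0.5918, 0.0957, 0.0837]
tool_rot: [[0.972, 0.237, 0.001], [0.237, -0.972, 0.0], [0.001, 0.0, -1.0]]
ft_force: [-2.5, 0.9, 5.0]
gripper_width: 0.0119
finger_force: 51.9
tcp_pos: [0.5941, 0.0958, 0.1663]
ft_force: [0.8, 0.2, 0.9]
t 77.3167 tcp [0.5941 0.0958 0.1663] yaw 13.7 w 0.0512 travel [-3.046 10.32   2.332] rz -0.0 j6 3.06 ft [0.8 0.2 0.9]
T [427.7 242.6] [422 237  13  12  90] [ 0.5681 -0.3342  0.014 ]
S [416.7 337.9] [412 335   8  10  43] [ 0.6271 -0.3127  0.014 ]
S [403. 356.] [396 348  15  16 166] [ 0.5705 -0.3356  0.014 ]
S [382.3 365.7] [380 359   8  11  48] [ 0.5152 -0.3316  0.014 ]
```

```bash

python3 -m pendant '{"travel":[[-0.255,0.861,0],[-0.255,0.861,0],[-0.255,0.861,0],[-0.255,0.861,0],[-0.255,0.861,0],[-0.255,0.861,0],[-0.255,0.861,0],[-0.255,0.861,0]],"rotation":[[0,0,0],[0,0,0],[0,0,0],[0,0,0],[0,0,0],[0,0,0],[0,0,0],[0,0,0]],"claw":[0.45,0.45,0.45,0.45,0.45,0.45,0.45,0.45]}' >/dev/null
python3 -m pendant '{"travel":[[-0.255,0.861,0],[-0.255,0.861,0],[-0.255,0.861,0],[-0.255,0.861,0],[0,0,0.8],[0,0,0.8],[0,0,0.7],[0,0,0]],"rotation":[[0,0,0],[0,0,0],[0,0,0],[0,0,0],[0,0,0],[0,0,0],[0,0,0],[0,0,0]],"claw":[0.45,0.45,0.45,0.45,0.45,0.45,0.45,0.45]}' >/dev/null
python3 -m pendant '{"travel":[[0,0,0],[0,0,0],[0,0,0]],"rotation":[[0,0,0],[0,0,0],[0,0,0]],"claw":[0.45,0.45,0.45]}' >/dev/null
python3 -c "
from h import *
need(.571,-.3345,.013,13.7)"
```

```text
t 79.0 tcp [ 0.5716 -0.3354  0.0725] yaw 13.7 w 0.0614 travel [-0.012 -0.03   1.489] rz 0.0 j6 2.37 ft [ 0.  -0.4 -0.1]
```

```bash

python3 -m pendant '{"travel":[[0,-0.02,0.5],[0,0,0.5],[0,0,0.3],[0,0,0.17],[0,0,0],[0,0,0]],"rotation":[[0,0,0],[0,0,0],[0,0,0],[0,0,0],[0,0,0],[0,0,0]],"claw":[0.45,0.45,0.45,0.45,0.45,0.45]}' | egrep 'tcp_|ft'
python3 -m pendant '{"travel":[[0,0,0],[0,0,0],[0,0,0],[0,0,0],[0,0,0],[0,0,0],[0,0,0]],"rotation":[[0,0,0],[0,0,0],[0,0,0],[0,0,0],[0,0,0],[0,0,0],[0,0,0]],"claw":[-1,-1,-1,-1,-1,-1,-1]}' 25 | egrep 'tcp_|ft|wid'
python3 -m pendant '{"travel":[[0,0,0],[0,0,0],[0,0,0],[0,0,0],[0,0,-0.6],[0,0,-0.6],[0,0,0],[0,0,0]],"rotation":[[0,0,0],[0,0,0],[0,0,0],[0,0,0],[0,0,0],[0,0,0],[0,0,-0.8],[0,0,-0.9]],"claw":[0.3,0.3,0.3,0.3,0.3,0.3,0.3,0.3]}' | egrep 'tcp_|ft'
python3 -m pendant '{"travel":[[0,0,0],[0,0,0],[0,0,0],[0,0,0],[0,0,0],[0,0,0],[0,0,0],[0,0,0]],"rotation":[[0,0,-0.95],[0,0,-0.95],[0,0,-0.95],[0,0,-0.95],[0,0,-0.95],[0,0,-0.95],[0,0,-0.95],[0,0,-0.95]],"claw":[0.3,0.3,0.3,0.3,0.3,0.3,0.3,0.3]}' >/dev/null
python3 -m pendant '{"travel":[[0,0,0],[0,0,0],[0,0,0],[0,0,0],[0,0,0],[0,0,0],[0,0,0],[0,0,0]],"rotation":[[0,0,-0.95],[0,0,-0.95],[0,0,-0.95],[0,0,-0.95],[0,0,-0.95],[0,0,-0.95],[0,0,0],[0,0,0]],"claw":[0.3,0.3,0.3,0.3,0.3,0.3,0.3,0.3]}' >/dev/null
python3 -c "
from h import *
need(.571,-.3345,.0125,103.7)"
```

```text
tcp_pos: [0.5705, -0.3343, 0.0126]
ft_force: [-0.7, 0.1, 0.2]
tcp_pos: [0.571, -0.3348, 0.0133]
ft_force: [-0.8, -0.1, 6.6]
gripper_width: 0.0305
tcp_pos: [0.5714, -0.3349, 0.0617]
ft_force: [-0.1, 0.6, -0.8]
t 82.0833 tcp [ 0.5698 -0.334   0.0595] yaw 103.5 w 0.0556 travel [-0.021  0.026  1.176] rz -0.03 j6 0.8 ft [-0.1 -0.4 -1. ]
```

```bash

python3 -m pendant '{"travel":[[0,0,0.5],[0,0,0.4],[0,0,0.2],[0,0,0.06],[0,0,0],[0,0,0]],"rotation":[[0,0,-0.03],[0,0,0],[0,0,0],[0,0,0],[0,0,0],[0,0,0]],"claw":[0.3,0.3,0.3,0.3,0.3,0.3]}' | egrep 'tcp_|ft'
python3 -m pendant '{"travel":[[0,0,0],[0,0,0],[0,0,0],[0,0,0],[0,0,0],[0,0,0],[0,0,0]],"rotation":[[0,0,0],[0,0,0],[0,0,0],[0,0,0],[0,0,0],[0,0,0],[0,0,0]],"claw":[-1,-1,-1,-1,-1,-1,-1]}' 30 | egrep 'tcp_|ft|wid'
python3 -m pendant '{"travel":[[0,0,0],[0,0,-0.4],[0,0,-0.8],[0,0,-0.8],[0,0,-0.8],[0,0,-0.8],[0,0,0],[0,0,0]],"rotation":[[0,0,0],[0,0,0],[0,0,0],[0,0,0],[0,0,0],[0,0,0],[0,0,0],[0,0,0]],"claw":[-1,-1,-1,-1,-1,-1,-1,-1]}' 70| egrep 'tcp_|wid|fing'
python3 -m pendant '{"travel":[[0.861,0.1023,0],[0.861,0.1023,0],[0.861,0.1023,0],[0.861,0.1023,0],[0.861,0.1023,0],[0.861,0.1023,0],[0.861,0.1023,0],[0.861,0.1023,0]],"rotation":[[0,0,0],[0,0,0],[0,0,0],[0,0,0],[0,0,0],[0,0,0],[0,0,0],[0,0,0]],"claw":[-1,-1,-1,-1,-1,-1,-1,-1]}' >/dev/null
python3 -m pendant '{"travel":[[0.861,0.1023,0],[0.861,0.1023,0],[0.861,0.1023,0],[0.861,0.1023,0],[0,0,0],[0,0,0],[0,0,0]],"rotation":[[0,0,0],[0,0,0],[0,0,0],[0,0,0],[0,0,0],[0,0,0],[0,0,0]],"claw":[-1,-1,-1,-1,-1,-1,-1]}' | egrep 'tcp_|wid|fing'
python3 -c "
from h import *
need(.5211,.079,.068,103.7)"
```

```text
tcp_pos: [0.5704, -0.3344, 0.0139]
ft_force: [-0.6, -0.2, -0.0]
tcp_pos: [0.5709, -0.3346, 0.0147]
ft_force: [0.1, -0.1, 5.6]
gripper_width: 0.0305
tcp_pos: [0.5714, -0.335, 0.1599]
gripper_width: 0.0285
finger_force: 69.1
tcp_pos: [0.5176, 0.0786, 0.1561]
gripper_width: 0.0285
finger_force: 69.2
t 85.0833 tcp [0.5176 0.0786 0.1561] yaw 103.9 w 0.0285 travel [-0.011  0.095  2.201] rz 0.03 j6 1.48 ft [ 0.5 -0.5 -1.3]
```

```bash

python3 -m pendant '{"travel":[[0,0.06,0.6],[0,0,0.6],[0,0,0.6],[0,0,0.4],[0,0,0],[0,0,0],[0,0,0],[0,0,0]],"rotation":[[0,0,0.02],[0,0,0],[0,0,0],[0,0,0],[0,0,0],[0,0,0],[0,0,0],[0,0,0]],"claw":[-1,-1,-1,-1,-1,-1,-1,-1]}' | egrep 'tcp_|wid|ft'
python3 -c "
from h import *
need(.5211,.079,.0623,103.7)"
```

```text
tcp_pos: [0.5223, 0.079, 0.0707]
ft_force: [0.0, -0.1, 0.3]
gripper_width: 0.0284
t 85.75 tcp [0.5223 0.079  0.0707] yaw 103.7 w 0.0284 travel [ 0.006 -0.03   0.21 ] rz -0.0 j6 1.48 ft [ 0.  -0.1  0.3]
```

```bash

python3 -m pendant '{"travel":[[0.005,-0.022,0.21],[0,0,0],[0,0,0],[0,0,0]],"rotation":[[0,0,0],[0,0,0],[0,0,0],[0,0,0]],"claw":[-1,-1,-1,-1]}' | egrep 'tcp_|ft'
python3 -m pendant '{"travel":[[0,0,0.1],[0,0,0],[0,0,0]],"rotation":[[0,0,0],[0,0,0],[0,0,0]],"claw":[-1,-1,-1]}' | egrep 'tcp_|ft'
python3 -m pendant '{"travel":[[0,0,0.08],[0,0,0],[0,0,0]],"rotation":[[0,0,0],[0,0,0],[0,0,0]],"claw":[-1,-1,-1]}' | egrep 'tcp_|ft'
python3 -m pendant '{"travel":[[0,0,0.06],[0,0,0],[0,0,0]],"rotation":[[0,0,0],[0,0,0],[0,0,0]],"claw":[-1,-1,-1]}' | egrep 'tcp_|ft'
python3 -m pendant '{"travel":[[0,0,0.03],[0,0,0],[0,0,0]],"rotation":[[0,0,0],[0,0,0],[0,0,0]],"claw":[-1,-1,-1]}' | egrep 'tcp_|ft|wid'
```

```text
tcp_pos: [0.5201, 0.0795, 0.0612]
ft_force: [1.2, -1.0, -0.0]
tcp_pos: [0.52, 0.0795, 0.0569]
ft_force: [0.3, 0.1, -0.8]
tcp_pos: [0.52, 0.0794, 0.0536]
ft_force: [-0.1, 0.9, 0.1]
tcp_pos: [0.52, 0.0794, 0.0513]
ft_force: [-0.6, 0.4, -0.6]
tcp_pos: [0.5201, 0.0794, 0.051]
ft_force: [-2.1, 0.3, 5.2]
gripper_width: 0.0283
```

Specimen 4 is seated. I'll do the last click, 4→5.

```bash

python3 -m pendant '{"travel":[[0,0,0],[0,0,0],[0,0,0],[0,0,0],[0,0,0],[0,0,0],[0,0,0]],"rotation":[[0,0,0],[0,0,0],[0,0,0],[0,0,0],[0,0,0],[0,0,0],[0,0,0]],"claw":[-0.25,-0.2,-0.15,-0.1,-0.05,0,0]}' 30 | egrep 'tcp_|ft|wid'
python3 -m pendant '{"travel":[[0,0,-0.3],[0,0,-0.6],[0,0,-0.7],[0,0,-0.5],[0,0.6,0],[0,0.6,0],[0,0.63,0],[0,0,0]],"rotation":[[0,0,0],[0,0,0],[0,0,0],[0,0,0],[0,0,0],[0,0,0],[0,0,0],[0,0,-0.75]],"claw":[0,0,0,0,-0.3,-0.3,-0.3,-0.3]}' >/dev/null
python3 -m pendant '{"travel":[[0,0,0],[0,0,0],[0,0,0],[0,0,0],[0,0,0],[0,0,0],[0,0,0],[0,0,0]],"rotation":[[0,0,-0.95],[0,0,-0.95],[0,0,-0.95],[0,0,-0.95],[0,0,-0.95],[0,0,-0.95],[0,0,-0.95],[0,0,-0.95]],"claw":[-0.3,-0.3,-0.3,-0.3,-0.3,-0.3,-0.3,-0.3]}' >/dev/null
python3 -m pendant '{"travel":[[0,0,0],[0,0,0],[0,0,0],[0,0,0],[0,0,0],[0,0,0],[0,0,0],[0,0,0]],"rotation":[[0,0,-0.95],[0,0,-0.95],[0,0,-0.95],[0,0,-0.95],[0,0,-0.95],[0,0,-0.95],[0,0,-0.95],[0,0,0]],"claw":[-0.3,-0.3,-0.3,-0.3,-0.3,-0.3,-0.3,-0.3]}' >/dev/null
python3 -m pendant '{"travel":[[0,0,0],[0,0,0]],"rotation":[[0,0,0],[0,0,0]],"claw":[-0.3,-0.3]}' >/dev/null
python3 -c "
from h import *
need(.5913,.0956,.0815,-166.3)"
```

```text
tcp_pos: [0.5201, 0.0794, 0.0502]
ft_force: [-0.0, -0.7, 0.4]
gripper_width: 0.0426
t 89.8333 tcp [0.5911 0.0968 0.1342] yaw -166.4 w 0.03 travel [ 0.003 -0.03   1.317] rz -0.01 j6 -0.08 ft [-0.1  0.6 -0.4]
```

```bash

python3 -m pendant '{"travel":[[0.003,-0.03,0.4],[0,0,0.4],[0,0,0.3],[0,0,0.2],[0,0,0],[0,0,0]],"rotation":[[0,0,0],[0,0,0],[0,0,0],[0,0,0],[0,0,0],[0,0,0]],"claw":[-0.3,-0.3,-0.3,-0.3,-0.3,-0.3]}' | egrep 'tcp_|ft'
python3 -m pendant '{"travel":[[0,0,0],[0,0,0],[0,0,0],[0,0,0],[0,0,0],[0,0,0],[0,0,0]],"rotation":[[0,0,0],[0,0,0],[0,0,0],[0,0,0],[0,0,0],[0,0,0],[0,0,0]],"claw":[-1,-1,-1,-1,-1,-1,-1]}' 50 | egrep 'tcp_|ft|wid'
python3 -m pendant '{"travel":[[0,0,0],[0,0,0],[0,0,0],[0,0,0],[0,0,0],[0,0,0],[0,0,0],[0,0,0]],"rotation":[[0,0,0.94],[0,0,0.94],[0,0,0.94],[0,0,0.94],[0,0,0.94],[0,0,0.94],[0,0,0.94],[0,0,0.92]],"claw":[-1,-1,-1,-1,-1,-1,-1,-1]}' >/dev/null
python3 -m pendant '{"travel":[[0,0,0],[0,0,0],[0,0,0]],"rotation":[[0,0,0],[0,0,0],[0,0,0]],"claw":[-1,-1,-1]}'
python3 -m pendant '{"travel":[[0,0,0],[0,0,0],[0,0,0],[0,0,-0.3],[0,0,-0.7],[0,0,-0.7],[0,0,-0.7],[0,0,-0.7]],"rotation":[[0,0,0],[0,0,0],[0,0,0],[0,0,0],[0,0,0],[0,0,0],[0,0,0],[0,0,0]],"claw":[-0.3,-0.3,-0.3,-0.3,-0.3,0.2,0.2,0.2]}' | egrep 'tcp_|ft'
python3 -m pendant '{"travel":[[0.8,0,0],[0.8,0,0],[0.8,0,0],[0.8,0,0],[0.8,0,0],[0,0,0],[0,0,0],[0,0,0]],"rotation":[[0,0,0],[0,0,0],[0,0,0],[0,0,0],[0,0,0],[0,0,0],[0,0,0],[0,0,0]],"claw":[0.2,0.2,0.2,0.2,0.2,0.2,0.2,0.2]}' | egrep 'tcp_|ft'
python3 - <<'E'
from h import *
g=bot.grab_frame('top');a=bot.grab_frame('scene')
k=g['image'][222:250,260:284].max(2);print(k[::2,::2])
for n,q,w in(('Tknob',g,(262,225,282,246)),('Tboard',g,(347,228,442,253)),('Sboard',a,(350,288,415,362))):
  for c,s,m in blobs(q,q['image'].max(2)<115,*w,15): print(n,c.round(1),s)
# white line: bright pixels on the knob
kb=cv2.resize(g['image'][222:250,260:284],None,fx=1,fy=1).min(2)
print(kb)
sl=g['image'][250:278,268:292].max(2);print('slot min',sl.min(),(sl<100).sum())
cz=g['image'][248:262,168:186].min(2);print('std row254',cz[6])
E
```

```text
tcp_pos: [0.5911, 0.0956, 0.0821]
ft_force: [0.4, -1.1, 0.2]
tcp_pos: [0.5921, 0.0958, 0.0833]
ft_force: [-1.5, 1.0, 5.5]
gripper_width: 0.0113
time_s: 91.83
tcp_pos: [0.592, 0.0951, 0.0834]
tool_rot: [[-0.855, 0.519, 0.002], [0.519, 0.855, -0.001], [-0.002, 0.0, -1.0]]
ft_force: [-0.0, -0.8, 6.7]
gripper_width: 0.0112
finger_force: 52.9
tcp_pos: [0.5909, 0.0956, 0.2071]
ft_force: [1.3, 0.3, -0.4]
tcp_pos: [0.4552, 0.1787, 0.2064]
ft_force: [0.9, -0.2, 0.2]
[[254 254 254 254 254 254 254 254 254 254 254 254]
 [254 254 254 254 199 245 254 254 254 254 254 254]
 [254 254 254 254 253 254 251 254 253 253 254 254]
 [254 254 254 253 252 236 181 229 253 254 254 254]
 [254 249 254 250 138 110 228 115 230 254 254 254]
 [254 254 254 158 112 123 175 106 130 253 254 236]
 [254 254 250 113 111 116 112 112 119 250 254 254]
 [254 254 248 110 114 117 107 119 116 247 254 254]
 [253 253 249 155 116 108 112 118 210 253 254 254]
 [254 254 253 198 168 114 124 221 253 243 222 211]
 [254 254 254 254 245 244 244 227 187 198 232 251]
 [254 252 234 194 193 201 194 159 250 254 252 254]
 [252 254 199 200 250 251 
[... 2420 characters left out ...]
54 254 249]
 [253 251 246 235 224 196 178 190 181 183 191 189 184 162 148 222 250 252
  254 253 252 254 254 249]
 [241 247 249 232 182 178 183 189 190 191 192 191 188 159 125 232 254 254
  254 254 254 254 254 253]
 [249 251 252 242 188 188 189 229 250 250 250 250 250 244 235 251 254 254
  254 254 254 254 254 254]
 [253 253 253 247 234 249 250 252 254 254 254 254 251 232 244 254 254 254
  254 254 254 254 254 254]
 [253 253 253 251 248 254 254 254 254 254 254 254 249 191 240 254 254 254
  254 254 254 254 254 254]
 [252 253 253 252 251 254 254 254 254 254 254 254 253 250 252 254 254 254
  254 254 254 254 254 254]]
slot min 92 16
std row254 [81 86 86 86 86 86 74 61 69 79 71 65 64 61 61 61 61 61]
```

The knob line is in the 5-click orientation and the board is empty. I'll do a quick check that the standard still stands, then hand in.

```bash
python3 - <<'E'
from h import *
a=bot.grab_frame('scene')
p=cv2.imread('pics/st3.png')[:,390:]
q=cv2.resize(a['image'][145:205,225:285],None,fx=6.5,fy=6.5,interpolation=cv2.INTER_CUBIC)
d=np.abs(p.astype(int)-q).max(2)[110:290,130:240];print(d.mean(),(d>60).mean())
print(bot.state()['time_s'],bot.sign_off())
E
```

```text
74.71782828282828 0.4684848484848485
the job is handed in; nothing more can be done
93.3167 None
```

I handed the job in at 93.3 s with no reading of the judged result: the standard is on its pedestal, specimens 1–4 are in places 1–4, and place 1 is clicked in under the head. My last image check of the standard was inconclusive: about 47% of the pixels in that patch had changed, possibly because the arm was parked near it. When I last saw it clearly, it stood flat about 1.6 mm off centre.

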